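Swap the drying chest's load: medallion out, clay tablets in

TASK

Slide the drying chest's door fully open, take the dark round medallion out and set it flat in the middle of the banding wheel, and lay every clay tablet that is on the bench in the chest, one to a plaster pad: relief up, centred on the pad, with its hanging tab pointing squarely towards the vented housing. Only when everything is in its place, slide the door fully shut; move the door gently, never slamming it either way, and leave the jars and the cup standing where they are.

Things in the scene. Friction and masses are not known exactly. Their poses are not given: they have to be found in the camera images.
- chest: Wooden drying chest, fixed. Origin: on the bench under the middle of its open well; x points to the vented housing. Well inside 200 (x) by 270 mm (y), floor 12 mm above the bench, walls 10 mm thick, track tops at 56 mm. Housing: slotted box closing the well at +x (x 100 to 325, 290 wide, 46 mm high). Six pale plaster pads flush in the floor, each 66 (x) by 46 mm (y): x -42, 42; y -72, 0, 72.
- door (a joint): Sliding clear door lying on the tracks over the well (underside 56, top 64 mm above the bench). Value in m: 0 = fully shut over the well, 0.215 = fully open, slid along the chest's +x over the housing. Stays where left; about 2 N friction plus light damping.
- door_handle (a point): Top centre of the door's black handle bar: an upright block 14 mm thick (along the chest's x), 70 mm long (along its y), top 94 mm above the bench, rising 28 mm over the frame; nearest the chest's -x end of the door, at chest x = -85 mm when shut.
- wheel_top (a point): Centre of the flat top of the banding wheel: round dark steel turntable, 160 mm diameter, top 55 mm above the bench; fixed, does not turn.
- medallion: Round dark clay medallion, a disc 60 mm in diameter with 22 mm high straight sides, low relief boss on top to 29 mm; loose, about 110 g. Origin: centre of its underside, z up. Starts lying in the chest.
- pad0 (a point): Centre of plaster pad 0, on the well floor (12 mm above the bench), row at chest x = -42 mm.
- pad1 (a point): Centre of plaster pad 1, on the well floor (12 mm above the bench), row at chest x = -42 mm.
- pad2 (a point): Centre of plaster pad 2, on the well floor (12 mm above the bench), row at chest x = -42 mm.
- pad3 (a point): Centre of plaster pad 3, on the well floor (12 mm above the bench), row at chest x = +42 mm.
- pad4 (a point): Centre of plaster pad 4, on the well floor (12 mm above the bench), row at chest x = +42 mm.
- pad5 (a point): Centre of plaster pad 5, on the well floor (12 mm above the bench), row at chest x = +42 mm.
- tablet0: Clay tablet, loose, about 65 g, starts relief up: block 44 (x) by 36 (y) by 20 mm high (relief 2 mm more) with a narrower hanging tab at its +x end, 14 long, 16 wide, 12 mm high. Origin: middle of the 58 mm overall length, on the underside (block x -29 to 15, tab 15 to 29 mm); x points to the tab, z up through the relief. May be absent (None).
- tablet1: Clay tablet, loose, about 65 g, starts relief up: block 44 (x) by 36 (y) by 20 mm high (relief 2 mm more) with a narrower hanging tab at its +x end, 14 long, 16 wide, 12 mm high. Origin: middle of the 58 mm overall length, on the underside (block x -29 to 15, tab 15 to 29 mm); x points to the tab, z up through the relief. May be absent (None).
- tablet2: Clay tablet, loose, about 65 g, starts relief up: block 44 (x) by 36 (y) by 20 mm high (relief 2 mm more) with a narrower hanging tab at its +x end, 14 long, 16 wide, 12 mm high. Origin: middle of the 58 mm overall length, on the underside (block x -29 to 15, tab 15 to 29 mm); x points to the tab, z up through the relief. May be absent (None).
- tablet3: Clay tablet, loose, about 65 g, starts relief up: block 44 (x) by 36 (y) by 20 mm high (relief 2 mm more) with a narrower hanging tab at its +x end, 14 long, 16 wide, 12 mm high. Origin: middle of the 58 mm overall length, on the underside (block x -29 to 15, tab 15 to 29 mm); x points to the tab, z up through the relief. May be absent (None).
- tablet4: Clay tablet, loose, about 65 g, starts relief up: block 44 (x) by 36 (y) by 20 mm high (relief 2 mm more) with a narrower hanging tab at its +x end, 14 long, 16 wide, 12 mm high. Origin: middle of the 58 mm overall length, on the underside (block x -29 to 15, tab 15 to 29 mm); x points to the tab, z up through the relief. May be absent (None).
- pot: Bystander: a squat amber jar, 44 mm wide and 45 mm tall, standing among the tablets.
- cup: Bystander: a white plastic cup, 72 mm wide, 85 mm tall.
- slipjar: Bystander: a clear jar with a steel lid, 72 mm wide, 100 mm tall.
Things that resemble listed ones, but are neither listed nor needed, are in the scene too. What is shaped like the tablet1 but orange or pink is not meant. Leave any orange or white look-alike of the tablet0 alone.

How it is judged:
On the way, in this order (a step that is already met when the one before it is completed fails the run):
1. the door is slid fully open (value of joint door above 0.195 m), for 0.2 s.
2. with the door open, the medallion lies on the wheel and every tablet on a pad, tab towards the housing (horizontal distance between medallion and wheel_top below 0.022 m and z of medallion in the frame of wheel_top between -0.006 and 0.006 m and angle between each of medallion, tablet0, tablet1, tablet2, tablet3, tablet4's own z axis and vertical below 0.1 rad and linear speed of each of medallion, tablet0, tablet1, tablet2, tablet3, tablet4 below 0.03 m/s and ((horizontal distance between tablet0 and pad0 below 0.016 m and x of chest in the frame of tablet0 above 0 m) or (horizontal distance between tablet0 and pad1 below 0.016 m and x of chest in the frame of tablet0 above 0 m) or (horizontal distance between tablet0 and pad2 below 0.016 m and x of chest in the frame of tablet0 above 0 m) or (horizontal distance between tablet0 and pad3 below 0.016 m and x of chest in the frame of tablet0 below 0 m) or (horizontal distance between tablet0 and pad4 below 0.016 m and x of chest in the frame of tablet0 below 0 m) or (horizontal distance between tablet0 and pad5 below 0.016 m and x of chest in the frame of tablet0 below 0 m)) and angle between the x axis of each of tablet0, tablet1, tablet2, tablet3, tablet4 and the x axis of chest, either way round below 0.3 rad and z of each of tablet0, tablet1, tablet2, tablet3, tablet4 in the frame of chest below 0.018 m and ((horizontal distance between tablet1 and pad0 below 0.016 m and x of chest in the frame of tablet1 above 0 m) or (horizontal distance between tablet1 and pad1 below 0.016 m and x of chest in the frame of tablet1 above 0 m) or (horizontal distance between tablet1 and pad2 below 0.016 m and x of chest in the frame of tablet1 above 0 m) or (horizontal distance between tablet1 and pad3 below 0.016 m and x of chest in the frame of tablet1 below 0 m) or (horizontal distance between tablet1 and pad4 below 0.016 m and x of chest in the frame of tablet1 below 0 m) or (horizontal distance between tablet1 and pad5 below 0.016 m and x of chest in the frame of tablet1 below 0 m)) and ((horizontal distance between tablet2 and pad0 below 0.016 m and x of chest in the frame of tablet2 above 0 m) or (horizontal distance between tablet2 and pad1 below 0.016 m and x of chest in the frame of tablet2 above 0 m) or (horizontal distance between tablet2 and pad2 below 0.016 m and x of chest in the frame of tablet2 above 0 m) or (horizontal distance between tablet2 and pad3 below 0.016 m and x of chest in the frame of tablet2 below 0 m) or (horizontal distance between tablet2 and pad4 below 0.016 m and x of chest in the frame of tablet2 below 0 m) or (horizontal distance between tablet2 and pad5 below 0.016 m and x of chest in the frame of tablet2 below 0 m)) and ((horizontal distance between tablet3 and pad0 below 0.016 m and x of chest in the frame of tablet3 above 0 m) or (horizontal distance between tablet3 and pad1 below 0.016 m and x of chest in the frame of tablet3 above 0 m) or (horizontal distance between tablet3 and pad2 below 0.016 m and x of chest in the frame of tablet3 above 0 m) or (horizontal distance between tablet3 and pad3 below 0.016 m and x of chest in the frame of tablet3 below 0 m) or (horizontal distance between tablet3 and pad4 below 0.016 m and x of chest in the frame of tablet3 below 0 m) or (horizontal distance between tablet3 and pad5 below 0.016 m and x of chest in the frame of tablet3 below 0 m)) and ((horizontal distance between tablet4 and pad0 below 0.016 m and x of chest in the frame of tablet4 above 0 m) or (horizontal distance between tablet4 and pad1 below 0.016 m and x of chest in the frame of tablet4 above 0 m) or (horizontal distance between tablet4 and pad2 below 0.016 m and x of chest in the frame of tablet4 above 0 m) or (horizontal distance between tablet4 and pad3 below 0.016 m and x of chest in the frame of tablet4 below 0 m) or (horizontal distance between tablet4 and pad4 below 0.016 m and x of chest in the frame of tablet4 below 0 m) or (horizontal distance between tablet4 and pad5 below 0.016 m and x of chest in the frame of tablet4 below 0 m)) and value of joint door above 0.195 m), for 0.2 s.
At the end, for the whole second after the job is handed in: Door shut within 8 mm; medallion flat on the wheel within 22 mm of its centre; every tablet present flat, relief up, within 16 mm of a pad's centre, tab towards the vented housing within 17 degrees; all at rest. (Fully open on the way: beyond 195 mm.) (horizontal distance between medallion and wheel_top below 0.022 m and z of medallion in the frame of wheel_top between -0.006 and 0.006 m and angle between each of medallion, tablet0, tablet1, tablet2, tablet3, tablet4's own z axis and vertical below 0.1 rad and linear speed of each of medallion, tablet0, tablet1, tablet2, tablet3, tablet4 below 0.03 m/s and ((horizontal distance between tablet0 and pad0 below 0.016 m and x of chest in the frame of tablet0 above 0 m) or (horizontal distance between tablet0 and pad1 below 0.016 m and x of chest in the frame of tablet0 above 0 m) or (horizontal distance between tablet0 and pad2 below 0.016 m and x of chest in the frame of tablet0 above 0 m) or (horizontal distance between tablet0 and pad3 below 0.016 m and x of chest in the frame of tablet0 below 0 m) or (horizontal distance between tablet0 and pad4 below 0.016 m and x of chest in the frame of tablet0 below 0 m) or (horizontal distance between tablet0 and pad5 below 0.016 m and x of chest in the frame of tablet0 below 0 m)) and angle between the x axis of each of tablet0, tablet1, tablet2, tablet3, tablet4 and the x axis of chest, either way round below 0.3 rad and z of each of tablet0, tablet1, tablet2, tablet3, tablet4 in the frame of chest below 0.018 m and ((horizontal distance between tablet1 and pad0 below 0.016 m and x of chest in the frame of tablet1 above 0 m) or (horizontal distance between tablet1 and pad1 below 0.016 m and x of chest in the frame of tablet1 above 0 m) or (horizontal distance between tablet1 and pad2 below 0.016 m and x of chest in the frame of tablet1 above 0 m) or (horizontal distance between tablet1 and pad3 below 0.016 m and x of chest in the frame of tablet1 below 0 m) or (horizontal distance between tablet1 and pad4 below 0.016 m and x of chest in the frame of tablet1 below 0 m) or (horizontal distance between tablet1 and pad5 below 0.016 m and x of chest in the frame of tablet1 below 0 m)) and ((horizontal distance between tablet2 and pad0 below 0.016 m and x of chest in the frame of tablet2 above 0 m) or (horizontal distance between tablet2 and pad1 below 0.016 m and x of chest in the frame of tablet2 above 0 m) or (horizontal distance between tablet2 and pad2 below 0.016 m and x of chest in the frame of tablet2 above 0 m) or (horizontal distance between tablet2 and pad3 below 0.016 m and x of chest in the frame of tablet2 below 0 m) or (horizontal distance between tablet2 and pad4 below 0.016 m and x of chest in the frame of tablet2 below 0 m) or (horizontal distance between tablet2 and pad5 below 0.016 m and x of chest in the frame of tablet2 below 0 m)) and ((horizontal distance between tablet3 and pad0 below 0.016 m and x of chest in the frame of tablet3 above 0 m) or (horizontal distance between tablet3 and pad1 below 0.016 m and x of chest in the frame of tablet3 above 0 m) or (horizontal distance between tablet3 and pad2 below 0.016 m and x of chest in the frame of tablet3 above 0 m) or (horizontal distance between tablet3 and pad3 below 0.016 m and x of chest in the frame of tablet3 below 0 m) or (horizontal distance between tablet3 and pad4 below 0.016 m and x of chest in the frame of tablet3 below 0 m) or (horizontal distance between tablet3 and pad5 below 0.016 m and x of chest in the frame of tablet3 below 0 m)) and ((horizontal distance between tablet4 and pad0 below 0.016 m and x of chest in the frame of tablet4 above 0 m) or (horizontal distance between tablet4 and pad1 below 0.016 m and x of chest in the frame of tablet4 above 0 m) or (horizontal distance between tablet4 and pad2 below 0.016 m and x of chest in the frame of tablet4 above 0 m) or (horizontal distance between tablet4 and pad3 below 0.016 m and x of chest in the frame of tablet4 below 0 m) or (horizontal distance between tablet4 and pad4 below 0.016 m and x of chest in the frame of tablet4 below 0 m) or (horizontal distance between tablet4 and pad5 below 0.016 m and x of chest in the frame of tablet4 below 0 m)) and value of joint door below 0.008 m); the robot touches nothing.
It fails at once if a jar or the cup is pushed more than 50 mm away (distance of any of pot, cup, slipjar from where it was at the start of the episode above 0.05 m).
It fails at once if a jar or the cup is tipped over (angle between any of pot, cup, slipjar's own z axis and vertical above 0.6 rad).
It fails at once if the door is slammed (faster than 0.6 m/s) (velocity of joint door above 0.6 m/s or velocity of joint door below -0.6 m/s).
Of tablet0, tablet1, tablet2, tablet3, tablet4 only 3 to 5 are there at a start; the rules pass over those that are not, and their reading is None.
At some moment in a run one of medallion, tablet0, tablet1, tablet2, tablet3, tablet4 may be knocked a few centimetres aside while the robot is not near it.
Once in a run the grip may slacken for a moment while it holds something.
It also fails if it takes over 210 s, if anything falls off the work surface, if the arm or the gripper's body presses on something with over 40 N, if the wrist force passes 120 N, or if a joint passes its speed limit or range.

ROBOT

A 7-joint arm with a two-finger parallel gripper is mounted at the origin on the work surface. World frame = base frame: x ahead of the robot, y to its left, z up, the work surface at z = 0. Lengths are in m, angles in rad, forces in N, time in s.
With the tool pointing down it reaches from about 0.425 to 0.925 m from the base axis. Payload 6.8 kg.
Tool frame: the origin (TCP) lies between the finger pads; the fingertips stand arm.finger_overhang ahead of it and the grasp point (between the pads) lies 8 mm behind it (arm.finger_overhang is the distance from the TCP to the fingertips, in m); x points along the fingers, y is the direction in which the jaws open and shut, and the axes are right-handed (so a half turn about x gives the same grasp; the last joint's range is limited). The gripper opens to 85 mm and grips with 20 to 120 N. Pads are 22 mm wide; open, the fingers measure 114 mm over their backs; the gripper's body (76 mm by 85 mm) begins 54 mm behind the grasp point. The pads swing forward as they close: fully open they stand 13 mm farther back than shut.
Start: joints at [-1.297, 0.477, 0.022, 1.555, -0.011, 1.109, -0.083], TCP at [0.251, 0.626, 0.242] pointing down, gripper open.
Joint ranges: [-2.96, 2.96], [-0.34, 2.1], [-1.41, 1.46], [0.24, 2.44], [-1.37, 4.51], [0.17, 1.92], [-2.96, 2.96]. Speed limits (rad/s): [2.39, 2.39, 3.14, 3.14, 3.14, 3.14, 3.14].

INTERFACE

Orientations are given as a rotation vector (axis times angle).
In Python, from bench import telemetry, vision, job, arm gives the robot as it stands.
- The arm moves only by the tool apply_moves, never from a script. Its argument "deltas" is a list that holds one entry, the list of rows, each a list of 4 numbers: the shift along the tool's x, y, z in mm, then the turn about the tool's x in rad. A call has 1 to 10 rows; each row is the pose to reach, as a shift and turn from the pose measured when the call began, along the tool's axes at that moment; what a row does not reach only later rows make up. A row lasts 1/8 s, in which the tool goes at most 62.5 mm and 10.7 degrees, less where a joint would pass 70% of its speed; a pose out of reach is approached as far as the arm can. A call with a gripper value outside its range is refused whole. "grip" is the closure, from 0 (fully open) to 1 (shut), set as the call begins (left out, the last holds). The fingers move at their own pace and stop on an object; "grip_force" is the grip in N (left out, the last holds). Time passes only in rows, so rows that repeat a pose let the fingers close. It gives the time, the measured TCP pose, the force and the opening at its end, in the units of the state.
- telemetry.observe(): the state, without advancing time (a new reading comes with each control period).
- vision.read_camera(name): name is "scene" or "top"; returns a dict with "frame" (480x640x3 uint8, blue, green, red), "z_map" (480x640 float32, m along the optical axis (not along the pixel's ray), 0 where there is no reading), "intrinsics" (3x3 intrinsics, pixels), "position" and "rotation" of the camera in the world. Camera axes: x right, y up, looking along -z (the intrinsics and any distortion apply to the point x, -y, -z); pixel columns grow to the right and rows downward; lengths in m; the calibration is good to about 2 mm. A picture is of the moment at which its call begins.
- job.job_done(): hands the job in, once; it reports no verdict.
The state is a dict: "clock": time; "qpos": joint angles; "joint_velocities": joint speeds; "tau": joint torques, N m; "ee_pos": TCP position; "orientation": TCP orientation; "contact_force": force on the tool from outside, world axes, zero at the start; "ft_torque": the same for the moment, N m; "grip_width": finger opening in m.
Only numpy, scipy, OpenCV 4.12 (cv2) and the standard library are available. Lean on these libraries where they do the work, as an engineer would, in place of code of your own. Each camera call takes 0.05 s, during which the arm holds its last target.

## Working session

There is one attempt and no reset: what is moved stays moved. The work goes in short steps, Python scripts to look and compute and a tool call to move; the robot and the scene stay as the last step left them, time stands still between calls to the robot, and variables do not carry over. Pictures are saved under pics/ and viewed, and the job is handed in when it is done.

Besides the shell and the picture viewer there is one more tool, called after ">>>" as a command line: name --argument value ..., lists and objects as JSON in quotes. apply_moves: Moves the arm, as the interface text tells. Its arguments: {"type":"object","properties":{"deltas":{"type":"array","items":{"type":"array","items":{"type":"array","items":{"type":"number"}}}},"grip":{"type":"number"},"grip_force":{"type":"number"}},"required":["deltas"]}

```bash
mkdir -p pics; ls; cat > h.py <<'E'
import numpy as np, cv2
from bench import telemetry, vision, job, arm
from scipy.spatial.transform import Rotation as R
def cam(n,save=None):
    c=vision.read_camera(n)
    if save: cv2.imwrite('pics/'+save+'.png',c['frame'])
    return c
def rays(c,uv):
    uv=np.atleast_2d(np.array(uv,float)); K=np.array(c['intrinsics'])
    d=np.c_[(uv[:,0]-K[0,2])/K[0,0],-(uv[:,1]-K[1,2])/K[1,1],-np.ones(len(uv))]
    Rm=np.array(c['rotation'])
    if Rm.shape!=(3,3): Rm=R.from_rotvec(Rm).as_matrix()
    return np.array(c['position']),d@Rm.T
def onplane(c,uv,z):
    p,d=rays(c,uv); t=(z-p[2])/d[:,2]; return p+d*t[:,None]
def proj(c,P):
    P=np.atleast_2d(P); Rm=np.array(c['rotation'])
    if Rm.shape!=(3,3): Rm=R.from_rotvec(Rm).as_matrix()
    q=(P-np.array(c['position']))@Rm; K=np.array(c['intrinsics'])
    return np.c_[K[0,0]*q[:,0]/-q[:,2]+K[0,2],K[1,1]*-q[:,1]/-q[:,2]+K[1,2]]
E
python3 - <<'E'
from h import *
s=telemetry.observe(); print(s); print(arm.finger_overhang, [a for a in dir(arm) if a[0]!='_'])
for n in ('scene','top'):
    c=cam(n,n+'0'); print(n,c['intrinsics'],c['position'],c['rotation'],c.keys())
E
```

```text
pics
{'clock': 0.0, 'qpos': array([-1.29707367,  0.47780196,  0.02235738,  1.55646416, -0.01151127,
        1.10931645, -0.08310566]), 'joint_velocities': array([-1.75867394e-03,  5.91571556e-04,  1.55027635e-04,  3.61454036e-05,
        1.60968706e-03, -9.13595630e-04,  8.53141903e-04]), 'tau': array([-2.60594325e-04, -5.96446037e+01,  1.60759952e+00, -2.81199521e+01,
        1.23494709e-02,  9.28577268e-03, -2.28773007e-05]), 'ee_pos': array([0.25131632, 0.62584048, 0.24131944]), 'orientation': array([ 0.29810649,  1.55017743, -0.30102511]), 'contact_force': array([ 0.1372545 , -0.39097521,  0.1544278 ]), 'ft_torque': array([ 0.03081569,  0.05323748, -0.02185645]), 'grip_width': 0.08530021765914159}
0.011 ['IKError', 'finger_overhang']
scene [[529.45929074   0.         318.01098723]
 [  0.         529.45929074 240.72398303]
 [  0.           0.           1.        ]] [1.18859468 0.59169725 0.90250251] [0.37474799 1.00904851 2.21415773] dict_keys(['frame', 'z_map', 'intrinsics', 'position', 'rotation'])
top [[458.90095538   0.         319.54048178]
 [  0.         458.90095538 243.44587386]
 [  0.           0.           1.        ]] [ 0.35075987 -0.08996929  1.04635556] [ 0.15977466 -0.17089336 -1.6762064 ] dict_keys(['frame', 'z_map', 'intrinsics', 'position', 'rotation'])
```

View pics/scene0.png

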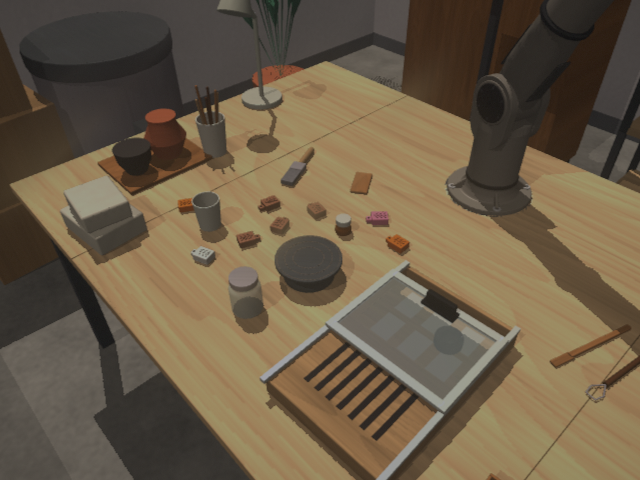

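View pics/top0.png

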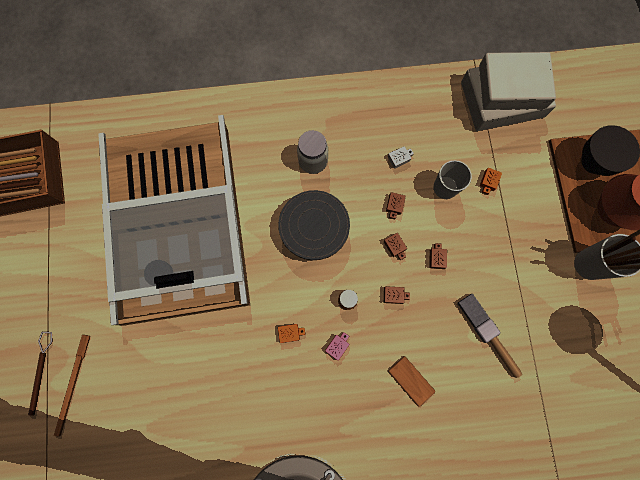

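```bash
python3 - <<'E'
from h import *
c=cam('top'); f=c['frame']
cv2.imwrite('pics/crop_tab.png',cv2.resize(f[140:370,270:510],None,fx=3,fy=2.6,interpolation=cv2.INTER_CUBIC)[:600])
cv2.imwrite('pics/crop_chest.png',cv2.resize(f[110:330,90:260],None,fx=2.7,fy=2.7,interpolation=cv2.INTER_CUBIC))
z=c['z_map']
for uv in [(170,310),(174,280),(160,230),(106,220),(240,220),(113,320),(243,300),(170,120),(315,225),(160,270),(170,295)]:
    d=z[uv[1],uv[0]]; p,dr=rays(c,uv); print(uv,d,(p+dr*d).round(4))
E
```

```text
(170, 310) 1.027549 [[0.4539 0.2402 0.0117]]
(174, 280) 0.95870024 [[0.507  0.2029 0.0939]]
(160, 230) 1.0154649 [[0.6273 0.2389 0.0604]]
(106, 220) 1.0186867 [[0.6631 0.3566 0.0624]]
(240, 220) 1.0807916 [[0.647  0.0702 0.001 ]]
(113, 320) 0.97972775 [[0.4419 0.3481 0.056 ]]
(243, 300) 0.98796093 [[0.4533 0.069  0.0553]]
(170, 120) 1.1310112 [[0.9196 0.222  0.0039]]
(315, 225) 1.0225961 [[ 0.6016 -0.1033  0.0542]]
(160, 270) 0.99664295 [[0.5377 0.2423 0.0608]]
(170, 295) 1.0320578 [[0.4871 0.238  0.0141]]
```

View pics/crop_chest.png

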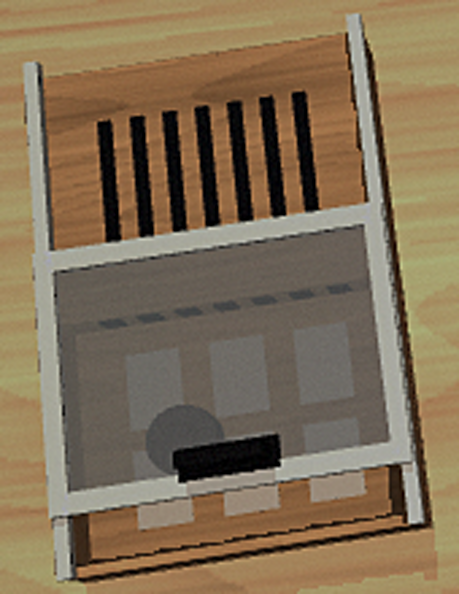

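View pics/crop_tab.png

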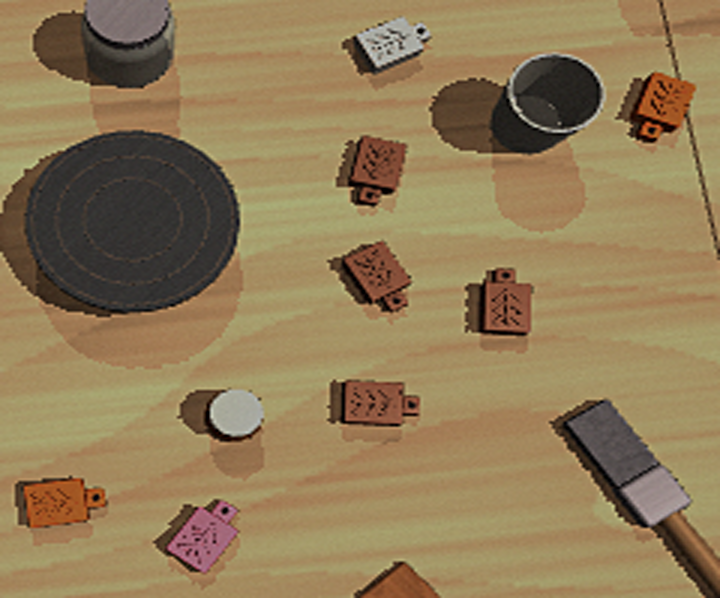

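```bash
cat >> h.py <<'E'
def tablets(c,zt=0.020,show=True):
    """brown tablets: block centre, origin, yaw"""
    hsv=cv2.cvtColor(c['frame'],cv2.COLOR_BGR2HSV)
    m=cv2.inRange(hsv,(0,95,60),(11,190,160))
    return hsv,m
E
python3 - <<'E'
from h import *
c=cam('top'); f=c['frame']; hsv=cv2.cvtColor(f,cv2.COLOR_BGR2HSV)
for n,uv in dict(t1=(392,205),t2=(392,243),t3=(436,262),t4=(388,300),or1=(285,336),or2=(487,178),pink=(335,350),wood=(410,380),bench=(430,320)).items():
    print(n,hsv[uv[1]-1:uv[1]+2,uv[0]-1:uv[0]+2].reshape(-1,3).mean(0).round())
P=onplane(c,[(111,324),(99.3,133.5),(248,304),(223.3,114.5),(117.8,324),(104.8,133.3),(240.7,304.4),(218.5,115.5)],0.056)
print(P.round(4))
for a,b in((0,1),(2,3),(4,5),(6,7)): d=P[b]-P[a]; print(np.degrees(np.arctan2(d[1],d[0])),np.hypot(*d[:2]))
print(np.linalg.norm(P[0]-P[2]),np.linalg.norm(P[1]-P[3]))
E
```

```text
t1 [  8. 159. 102.]
t2 [  9. 149. 110.]
t3 [  9. 156. 108.]
t4 [  9. 143. 138.]
or1 [ 11. 200. 154.]
or2 [ 11. 208. 143.]
pink [171.  98. 158.]
wood [ 11. 172. 139.]
bench [ 21. 103. 165.]
[[0.4339 0.3526 0.056 ]
 [0.8758 0.3717 0.056 ]
 [0.4435 0.0588 0.056 ]
 [0.8909 0.0813 0.056 ]
 [0.4323 0.3381 0.056 ]
 [0.8749 0.359  0.056 ]
 [0.4444 0.0745 0.056 ]
 [0.8897 0.0927 0.056 ]]
2.4831213135756958 0.442351739764656
2.8800791644445582 0.4479768008931673
2.695458615043842 0.44309234869015457
2.343905925031875 0.44562132679161454
0.29388679836888254 0.29077751598262064
```

```bash
cat >> h.py <<'E'
def cloud(c):
    z=c['z_map']; v,u=np.mgrid[0:480,0:640]
    p,d=rays(c,np.c_[u.ravel(),v.ravel()])
    return (p+d*z.ravel()[:,None]).reshape(480,640,3)
def tabs(c,base=0.0,roi=None):
    X=cloud(c); hsv,m=tablets(c)
    hsv=cv2.cvtColor(c['frame'],cv2.COLOR_BGR2HSV)
    m=cv2.inRange(hsv,(0,90,50),(13,188,175))
    m=m&np.where((X[...,2]>base+0.007)&(X[...,2]<base+0.032),255,0).astype(np.uint8)
    if roi is not None: m=m&roi
    m=cv2.morphologyEx(m,cv2.MORPH_CLOSE,np.ones((5,5),np.uint8))
    out=[]
    n,l,st,ce=cv2.connectedComponentsWithStats(m)
    for i in range(1,n):
        if not 120<st[i,4]<1500: continue
        sel=(l==i); sel=cv2.dilate(sel.astype(np.uint8),np.ones((3,3)))>0
        P=X[sel]; top=P[P[:,2]>base+0.016]; tab=P[(P[:,2]>base+0.008)&(P[:,2]<base+0.0145)]
        if len(top)<50: continue
        (cx,cy),(w,h),a=cv2.minAreaRect((top[:,:2]*1000).astype(np.float32))
        if w<h: w,h,a=h,w,a+90
        yaw=np.radians(a); e=np.array([np.cos(yaw),np.sin(yaw)])
        ctr=np.array([cx,cy])/1000
        mm=P[:,:2]-ctr; s=mm@e; 
        if s.max()<-s.min(): e=-e; s=-s
        yaw=np.degrees(np.arctan2(e[1],e[0]))
        ov=(s.max()+s.min())/2
        org=ctr+e*0.007
        out.append(dict(px=ce[i].round(),org=org.round(4),yaw=round(yaw,1),wh=(round(w,1),round(h,1)),ext=(round(s.min()*1000,1),round(s.max()*1000,1)),ztop=round(np.median(top[:,2]),4),n=len(top)))
    return out
E
python3 - <<'E'
from h import *
c=cam('top')
for t in tabs(c): print(t)
c2=cam('scene')
for t in tabs(c2): print(t)
X=cloud(c)
# wheel
m=((abs(X[...,2]-0.055)<0.006)&(X[...,0]>0.45)&(X[...,0]<0.8)&(X[...,1]<0.03)&(X[...,1]>-0.25)).astype(np.uint8)
cs,_=cv2.findContours(m,cv2.RETR_EXTERNAL,cv2.CHAIN_APPROX_NONE)
k=max(cs,key=cv2.contourArea)[:,0]; P=X[k[:,1],k[:,0]]; (cx,cy),r=cv2.minEnclosingCircle((P[:,:2]*1000).astype(np.float32)); print('wheel',cx,cy,r)
m=((abs(X[...,2]-0.055)<0.006)).astype(np.uint8)
uv=proj(c,[cx/1000,cy/1000,.055]);print(uv)
# handle
m=((X[...,2]>0.088)&(X[...,2]<0.1)&(X[...,0]>0.42)&(X[...,0]<0.6)&(X[...,1]>0.05)&(X[...,1]<0.36))
Q=X[m]; (a,b),wh,an=cv2.minAreaRect((Q[:,:2]*1000).astype(np.float32)); print('handle',a,b,wh,an,len(Q))
# obstacles
for n,uv in dict(pot=(348,297),cup=(456,165),jar=(312,140)).items(): print(n,X[uv[1],uv[0]].round(3))
E
```

```text
{'px': array([ 56., 163.]), 'org': array([0.831 , 0.4907]), 'yaw': np.float64(5.3), 'wh': (141.9, 5.7), 'ext': (np.float64(-71.0), np.float64(89.0)), 'ztop': np.float64(0.0272), 'n': 226}
{'px': array([ 27., 168.]), 'org': array([0.6258, 0.2427]), 'yaw': np.float64(57.8), 'wh': (842.1, 110.7), 'ext': (np.float64(-421.1), np.float64(469.1)), 'ztop': np.float64(0.0617), 'n': 275}
{'px': array([395., 204.]), 'org': array([ 0.6364, -0.2937]), 'yaw': np.float64(159.2), 'wh': (46.8, 35.7), 'ext': (np.float64(-32.9), np.float64(35.6)), 'ztop': np.float64(0.0212), 'n': 285}
{'px': array([243., 259.]), 'org': array([0.4893, 0.0363]), 'yaw': np.float64(27.8), 'wh': (348.9, 93.8), 'ext': (np.float64(-174.4), np.float64(177.3)), 'ztop': np.float64(0.0319), 'n': 190}
{'px': array([396., 246.]), 'org': array([ 0.4689, -0.1916]), 'yaw': np.float64(-50.8), 'wh': (292.9, 54.6), 'ext': (np.float64(-146.5), np.float64(155.6)), 'ztop': np.float64(0.0212), 'n': 305}
{'px': array([439., 256.]), 'org': array([ 0.4271, -0.2565]), 'yaw': np.float64(-57.0), 'wh': (348.5, 53.7), 'ext': (np.float64(-174.2), np.
[... 1771 characters left out ...]
 np.float64(0.0207), 'n': 162}
{'px': array([246., 238.]), 'org': array([0.8944, 0.1408]), 'yaw': np.float64(-120.4), 'wh': (1061.6, 50.6), 'ext': (np.float64(-530.8), np.float64(557.1)), 'ztop': np.float64(0.0206), 'n': 178}
{'px': array([397., 242.]), 'org': array([0.7559, 0.2849]), 'yaw': np.float64(-141.8), 'wh': (1045.6, 52.4), 'ext': (np.float64(-522.8), np.float64(548.2)), 'ztop': np.float64(0.0206), 'n': 182}
wheel 603.9382934570312 -100.56925201416016 80.28368377685547
[[313.66687052 224.01389074]]
handle 513.0252075195312 210.23841857910156 (14.946741104125977, 68.42149353027344) 2.2255892753601074 228
pot [ 0.435 -0.157  0.05 ]
cup [ 0.7   -0.433  0.071]
jar [ 0.783 -0.117  0.101]
```

```bash
python3 - <<'E'
s=open('h.py').read()
s=s.replace("P=X[sel]; top=P[P[:,2]>base+0.016]","P=X[sel&(c['z_map']>0)]; P=P[P[:,2]<base+0.03]; top=P[P[:,2]>base+0.016]")
s=s.replace("if len(top)<50: continue","if len(top)<50: continue\n        md=np.median(top[:,:2],0); top=top[np.hypot(*(top[:,:2]-md).T)<0.04]; P=P[np.hypot(*(P[:,:2]-md).T)<0.06]; P=P[P[:,2]>base+.006]")
s=s.replace("if not 120","if ce[i][0]<0 or not 120").replace("        out.append","        if not(35<w<60 and 28<h<48): continue\n        out.append")
open('h.py','w').write(s)
E
python3 - <<'E'
from h import *
c=cam('top')
for t in tabs(c): print(t)
c2=cam('scene')
for t in tabs(c2): print(t)
E
```

```text
{'px': array([396., 204.]), 'org': array([ 0.6332, -0.2925]), 'yaw': np.float64(159.5), 'wh': (51.8, 35.9), 'ext': (np.float64(-25.9), np.float64(31.8)), 'ztop': np.float64(0.0215), 'n': 287}
{'px': array([396., 246.]), 'org': array([ 0.5383, -0.2839]), 'yaw': np.float64(-156.7), 'wh': (45.5, 36.4), 'ext': (np.float64(-22.8), np.float64(35.2)), 'ztop': np.float64(0.0212), 'n': 299}
{'px': array([439., 257.]), 'org': array([ 0.5134, -0.3756]), 'yaw': np.float64(-10.2), 'wh': (52.8, 34.9), 'ext': (np.float64(-26.4), np.float64(32.3)), 'ztop': np.float64(0.0213), 'n': 307}
{'px': array([396., 294.]), 'org': array([ 0.4297, -0.2733]), 'yaw': np.float64(-100.1), 'wh': (54.0, 35.7), 'ext': (np.float64(-27.0), np.float64(33.0)), 'ztop': np.float64(0.0209), 'n': 318}
{'px': array([269., 202.]), 'org': array([ 0.5106, -0.3751]), 'yaw': np.float64(-12.3), 'wh': (51.5, 44.9), 'ext': (np.float64(-26.0), np.float64(32.0)), 'ztop': np.float64(0.02), 'n': 142}
{'px': array([185., 205.]), 'org': array([ 0.6807, -0.5206]), 'yaw': np.float64(61.6), 'wh': (45.8, 38.9), 'ext': (np.float64(-22.9), np.float64(22.9)), 'ztop': np.float64(0.0209), 'n': 123}
{'px': array([279., 223.]), 'org': array([ 0.5357, -0.2814]), 'yaw': np.float64(-158.7), 'wh': (51.6, 36.4), 'ext': (np.float64(-25.8), np.float64(34.4)), 'ztop': np.float64(0.0205), 'n': 158}
{'px': array([246., 238.]), 'org': array([ 0.6319, -0.29  ]), 'yaw': np.float64(159.0), 'wh': (49.6, 39.9), 'ext': (np.float64(-25.6), np.float64(32.6)), 'ztop': np.float64(0.0205), 'n': 175}
{'px': array([397., 242.]), 'org': array([ 0.3727, -0.0241]), 'yaw': np.float64(-90.5), 'wh': (45.8, 40.1), 'ext': (np.float64(-23.6), np.float64(35.4)), 'ztop': np.float64(0.0204), 'n': 180}
```

```bash
python3 - <<'E'
s=open('h.py').read()
s=s.replace("org=ctr+e*0.007","org=ctr+e*ov")
s+='''
def plan(x,y,z,yaw=None):
    """yaw deg = desired world direction of tool y (mod 180)"""
    s=telemetry.observe(); Rm=R.from_rotvec(s['orientation']).as_matrix()
    d=Rm.T@(np.array([x,y,z])-s['ee_pos'])*1000
    cur=np.degrees(np.arctan2(Rm[1,1],Rm[0,1]))
    out=[d.round(1)]
    if yaw is not None:
        # tool x down: +turn about x => yaw decreases in world
        dy=(yaw-cur+90)%180-90
        t1=-np.radians(dy); out+=[('turn',round(t1,3),'alt',round(t1-np.sign(t1)*np.pi,3),'q7',round(s['qpos'][6],2))]
    print('t',round(s['clock'],2),'pos',s['ee_pos'].round(4),'cur yaw',round(cur,1),'xaxis',Rm[:,0].round(3),'F',s['contact_force'].round(1),'w',round(s['grip_width'],4))
    print(*out)
'''
open('h.py','w').write(s)
E
python3 - <<'E'
from h import *
for t in tabs(cam('top')): print(t)
plan(0.513,0.2102,0.15,2.5)
E
```

```text
{'px': array([395., 204.]), 'org': array([ 0.6372, -0.2943]), 'yaw': np.float64(160.5), 'wh': (55.2, 36.1), 'ext': (np.float64(-27.6), np.float64(31.1)), 'ztop': np.float64(0.0216), 'n': 289}
{'px': array([396., 246.]), 'org': array([ 0.5391, -0.2837]), 'yaw': np.float64(-157.7), 'wh': (56.6, 36.8), 'ext': (np.float64(-28.3), np.float64(29.9)), 'ztop': np.float64(0.0212), 'n': 307}
{'px': array([439., 256.]), 'org': array([ 0.5098, -0.3749]), 'yaw': np.float64(-9.7), 'wh': (52.6, 34.8), 'ext': (np.float64(-26.4), np.float64(32.7)), 'ztop': np.float64(0.0213), 'n': 304}
{'px': array([396., 294.]), 'org': array([ 0.4305, -0.2679]), 'yaw': np.float64(-99.8), 'wh': (44.7, 36.3), 'ext': (np.float64(-22.4), np.float64(35.2)), 'ztop': np.float64(0.0211), 'n': 317}
t 0.45 pos [0.2515 0.6263 0.2422] cur yaw 68.1 xaxis [-0. -0. -1.] F [0.3 0.1 0.2] w 0.0851
[  92.3 -288.7  397.7] ('turn', np.float64(1.145), 'alt', np.float64(-1.996), 'q7', np.float64(-0.08))
```

>>> apply_moves --deltas '[[[60, -289, 398, 1.145], [60, -289, 398, 1.145], [60, -289, 398, 1.145], [60, -289, 398, 1.145], [60, -289, 398, 1.145], [60, -289, 398, 1.145], [60, -289, 398, 1.145], [60, -289, 398, 1.145], [80, -289, 398, 1.145], [92, -289, 398, 1.145]]]' --grip 0.4

```text
clock: 1.7
ee_pos: [0.5131, 0.2094, 0.1495]
orientation: [1.177, 1.23, -1.178]
contact_force: [0.8, -0.3, 0.4]
grip_width: 0.051
```

```bash
python3 - <<'E'
from h import *
plan(0.513,0.2102,0.084,2.5)
E
```

```text
t 1.7 pos [0.5131 0.2094 0.1495] cur yaw 2.5 xaxis [-0.001 -0.    -1.   ] F [ 0.8 -0.3  0.4] w 0.051
[65.5  0.  -0.8] ('turn', np.float64(-0.001), 'alt', np.float64(3.141), 'q7', np.float64(-0.27))
```

>>> apply_moves --deltas '[[[30, 0, -0.8, 0], [55, 0, -0.8, 0], [65, 0, -0.8, 0], [65, 0, -0.8, 0]]]'

```text
clock: 2.2
ee_pos: [0.5126, 0.2108, 0.0843]
orientation: [1.176, 1.23, -1.178]
contact_force: [-0.6, -0.5, 0.4]
grip_width: 0.0512
```

>>> apply_moves --deltas '[[[0, 0, 0, 0], [0, 0, 0, 0], [0, 0, 0, 0], [0, 0, 0, 0], [0, 0, 0, 0]]]' --grip 1.0 --grip_force 40

```text
clock: 2.82
ee_pos: [0.513, 0.2112, 0.0853]
orientation: [1.177, 1.231, -1.177]
contact_force: [-1.5, 0.4, 6.3]
grip_width: 0.0134
```

```bash
python3 - <<'E'
from h import *
cam('scene','s_handle')
plan(0.513+.05,0.2102+.05*np.tan(np.radians(2.5)),0.084,2.5)
E
```

```text
t 2.88 pos [0.5129 0.2112 0.0853] cur yaw 2.5 xaxis [-0.001  0.001 -1.   ] F [-1.8  0.   6.6] w 0.0134
[ 1.3 50.1  1. ] ('turn', np.float64(0.001), 'alt', np.float64(-3.141), 'q7', np.float64(-0.23))
```

View pics/s_handle.png

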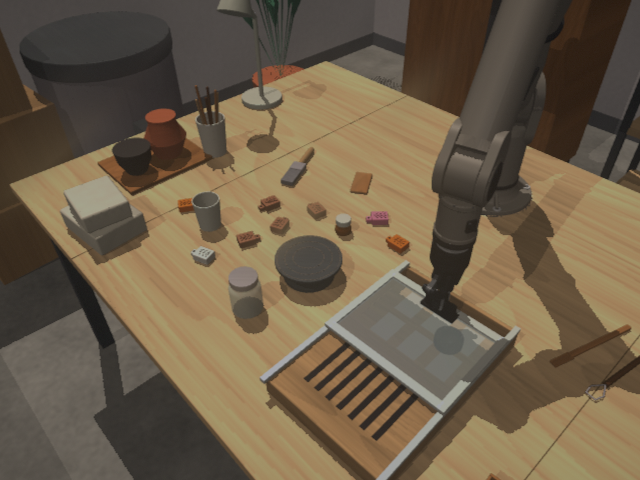

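>>> apply_moves --deltas '[[[-3, 0, 0, 0], [-3, 4, 0, 0], [-3, 14, 0, 0], [-3, 28, 0, 0], [-3, 42, 0, 0], [-3, 56, 0, 0], [-3, 70, 0, 0], [-3, 80, 0, 0], [-3, 86, 0, 0], [-3, 88, 0, 0]]]'

```text
clock: 4.12
ee_pos: [0.599, 0.2152, 0.0855]
orientation: [1.173, 1.234, -1.181]
contact_force: [-1.8, 2.8, -25.5]
grip_width: 0.0129
```

>>> apply_moves --deltas '[[[0, 4, 0, 0], [0, 14, 0, 0], [0, 28, 0, 0], [0, 42, 0, 0], [0, 55, 0, 0], [0, 65, 0, 0], [0, 70, 0, 0], [0, 73, 0, 0], [0, 76, 0, 0], [0, 78, 0, 0]]]'

```text
clock: 5.38
ee_pos: [0.6769, 0.2189, 0.0854]
orientation: [1.173, 1.234, -1.18]
contact_force: [-7.8, 1.2, -1.2]
grip_width: 0.0128
```

```bash
python3 - <<'E'
from h import *
cam('scene','s_open')
plan(0.513+.165,0.2102+.165*np.tan(np.radians(2.5)),0.088,2.5)
E
```

```text
t 5.42 pos [0.6769 0.2189 0.0855] cur yaw 2.6 xaxis [-0.006 -0.001 -1.   ] F [-3.3  2.6 -6.3] w 0.013
[-2.5  1.1  1.5] ('turn', np.float64(0.002), 'alt', np.float64(-3.14), 'q7', np.float64(-0.14))
```

View pics/s_open.png

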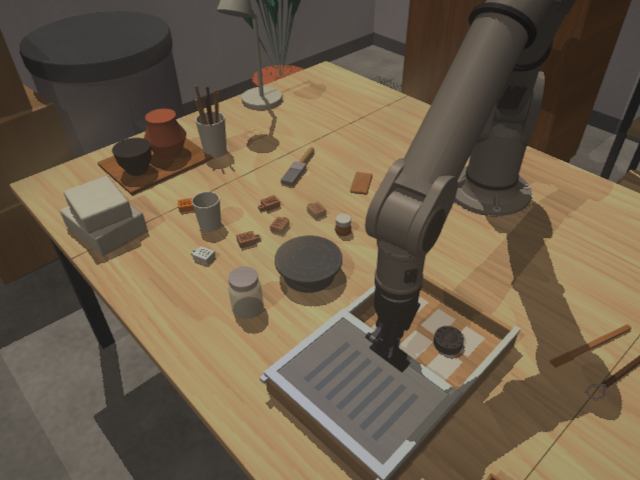

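>>> apply_moves --deltas '[[[0, 4, 0, 0], [0, 8, 0, 0], [0, 12, 0, 0], [0, 15, 0, 0], [0, 15, 0, 0]]]'

```text
clock: 6.05
ee_pos: [0.6772, 0.2189, 0.0851]
orientation: [1.154, 1.257, -1.204]
contact_force: [-51.6, -5.0, 30.8]
grip_width: 0.0131
```

```bash
python3 - <<'E'
from h import *
plan(0.513+.165,0.2102+.165*np.tan(np.radians(2.5)),0.088,2.5)
E
```

```text
t 6.05 pos [0.6772 0.2189 0.0851] cur yaw 2.7 xaxis [-0.039 -0.004 -0.999] F [-51.6  -5.   30.8] w 0.0131
[-3.   0.6  1.6] ('turn', np.float64(0.003), 'alt', np.float64(-3.139), 'q7', np.float64(-0.14))
```

>>> apply_moves --deltas '[[[0, -1, 0, 0], [0, -2, 0, 0], [0, -2, 0, 0]]]'

```text
clock: 6.42
ee_pos: [0.6762, 0.2188, 0.0854]
orientation: [1.156, 1.256, -1.203]
contact_force: [-1.8, 2.0, -8.8]
grip_width: 0.0129
```

```bash
python3 - <<'E'
from h import *
plan(0.513+.165,0.2102+.165*np.tan(np.radians(2.5)),0.088,2.5)
E
```

```text
t 6.42 pos [0.6762 0.2188 0.0854] cur yaw 2.6 xaxis [-0.037 -0.003 -0.999] F [-1.8  2.  -8.8] w 0.0129
[-2.7  1.7  1.5] ('turn', np.float64(0.003), 'alt', np.float64(-3.139), 'q7', np.float64(-0.14))
```

>>> apply_moves --deltas '[[[0, 0, 0, 0], [0, 0, 0, 0], [0, 0, 0, 0], [0, 0, 0, 0], [-30, 0, 0, 0], [-60, 0, 0, 0], [-90, -3, 0, 0]]]' --grip 0.5

```text
clock: 7.3
ee_pos: [0.6766, 0.2189, 0.1764]
orientation: [1.156, 1.255, -1.203]
contact_force: [0.8, -0.8, 0.0]
grip_width: 0.0428
```

```bash
python3 - <<'E'
from h import *
plan(0.62,0.0,0.25,2.5)
c=cam('top','t_open')
E
```

```text
t 7.3 pos [0.6766 0.2189 0.1764] cur yaw 2.6 xaxis [-0.037 -0.004 -0.999] F [ 0.8 -0.8  0. ] w 0.0428
[-70.7 -69.3 216.2] ('turn', np.float64(0.002), 'alt', np.float64(-3.139), 'q7', np.float64(-0.16))
```

View pics/t_open.png

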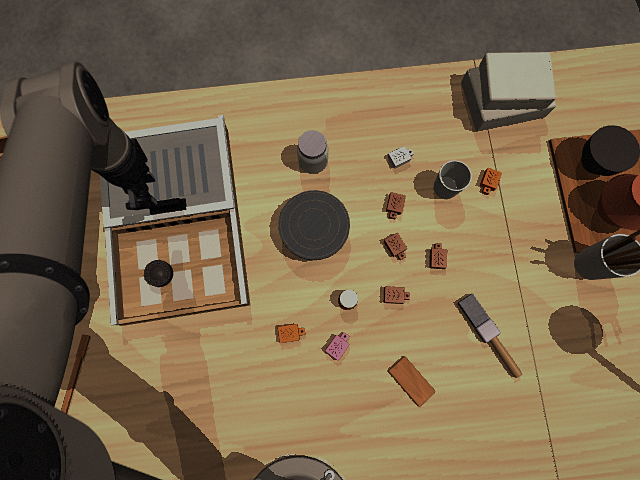

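Door is open; the well with pads (columns ~148/180/212, rows ~247 and ~283) and the medallion (158,273) are clear of the arm. Measure both.

```bash
python3 - <<'E'
from h import *
c=cam('top'); f=c['frame']; hsv=cv2.cvtColor(f,cv2.COLOR_BGR2HSV); X=cloud(c)
print(hsv[245,210],hsv[265,197], X[245,210])
roi=np.zeros((480,640),np.uint8); roi[222:312,118:240]=255
m=cv2.inRange(hsv,(0,0,120),(179,70,255))&roi
m=cv2.morphologyEx(m,cv2.MORPH_OPEN,np.ones((3,3)))
n,l,st,ce=cv2.connectedComponentsWithStats(m)
for i in range(1,n):
    if st[i,4]<100: continue
    uv=np.argwhere(l==i)[:,::-1]; P=onplane(c,uv,0.012)
    r=cv2.minAreaRect((P[:,:2]*1000).astype(np.float32)); print(st[i],np.array(r[0]).round(1),np.array(r[1]).round(1),round(r[2],1))
m=((X[...,2]>0.028)&(X[...,2]<0.045)&(X[...,0]>0.47)&(X[...,0]<0.62)&(X[...,1]>0.12)&(X[...,1]<0.32)&(hsv[...,2]<80))
P=X[m]; print('med',cv2.minEnclosingCircle((P[:,:2]*1000).astype(np.float32)),np.median(P,0),len(P))
E
```

```text
[ 26  36 171] [ 14 138 142] [0.59183704 0.14138589 0.01372131]
[232 222   8  50 241] [582.8  81.2] [116.9  12.9] 1.7
[199 230  22  29 541] [594.9 143.1] [65.1 45.1] 2.9
[168 235  22  29 542] [591.6 215.2] [65.  45.1] 2.5
[137 239  21  30 476] [588.3 287.1] [64.7 45.2] 2.6
[203 265  22  31 570] [510.8 139.2] [65.1 45.2] 2.5
[172 270  21  31 557] [507.6 211.3] [65.  45.1] 2.5
[139 277  23  29 435] [504.1 283.2] [65.  45.4] 2.7
med ((537.9893798828125, 257.9876403808594), 30.60714340209961) [0.53670517 0.25664204 0.03583875] 572
```

```bash
python3 - <<'E'
from h import *
plan(0.538,0.258,0.12,92.5)
print(telemetry.observe()['qpos'].round(2))
E
```

```text
t 7.4 pos [0.6787 0.2194 0.1797] cur yaw 2.6 xaxis [-0.03  -0.001 -1.   ] F [-0.3  0.4 -0. ] w 0.0429
[  63.9 -136.9  -45. ] ('turn', np.float64(-1.568), 'alt', np.float64(1.573), 'q7', np.float64(-0.16))
[-0.62  0.63  0.36  1.5  -0.25  1.08 -0.16]
```

>>> apply_moves --deltas '[[[0, -40, -20, -0.2], [20, -137, -45, -0.4], [20, -137, -45, -0.6], [20, -137, -45, -0.8], [20, -137, -45, -1.0], [40, -137, -45, -1.2], [63, -137, -45, -1.4], [63, -137, -45, -1.568], [63, -137, -45, -1.568]]]' --grip 0.05

```text
clock: 8.52
ee_pos: [0.5374, 0.2575, 0.1197]
orientation: [-0.038, 1.602, 0.036]
contact_force: [-0.2, -0.8, -0.1]
grip_width: 0.081
```

```bash
python3 - <<'E'
from h import *
plan(0.538,0.258,0.030,92.5)
print(telemetry.observe()['qpos'].round(2))
E
```

```text
t 8.53 pos [0.5374 0.2575 0.1197] cur yaw 92.7 xaxis [-0.032 -0.002 -0.999] F [-0.2 -0.8 -0.1] w 0.081
[89.6  0.5  3.5] ('turn', np.float64(0.003), 'alt', np.float64(-3.139), 'q7', np.float64(1.07))
[-0.52  0.5  -0.03  1.83  0.    0.84  1.07]
```

>>> apply_moves --deltas '[[[45, 0.5, 1.7, 0], [80, 0.5, 3.2, 0], [90, 0.5, 3.5, 0], [90, 0.5, 3.5, 0]]]'

```text
clock: 9.02
ee_pos: [0.5378, 0.2579, 0.0293]
orientation: [-0.038, 1.603, 0.036]
contact_force: [1.3, -0.1, 1.4]
grip_width: 0.081
```

>>> apply_moves --deltas '[[[0, 0, 0, 0], [0, 0, 0, 0], [0, 0, 0, 0], [0, 0, 0, 0]]]' --grip 1.0 --grip_force 60

```text
clock: 9.52
ee_pos: [0.539, 0.2585, 0.0314]
orientation: [-0.037, 1.6, 0.037]
contact_force: [-1.2, -0.2, 6.3]
grip_width: 0.0575
```

>>> apply_moves --deltas '[[[-20, 0, 0, 0], [-60, 0, 0, 0], [-110, 0, 0, 0], [-130, 0, 0, 0], [-130, 0, 0, 0]]]'

```text
clock: 10.15
ee_pos: [0.5442, 0.2592, 0.1641]
orientation: [-0.034, 1.596, 0.039]
contact_force: [-0.3, -0.7, -1.4]
grip_width: 0.0573
```

```bash
python3 - <<'E'
from h import *
cam('scene','s_med')
plan(0.604,-0.1005,0.15)
E
```

```text
t 10.2 pos [0.5432 0.2587 0.1623] cur yaw 92.7 xaxis [-0.028  0.    -1.   ] F [-0.2  0.2 -1. ] w 0.0573
[  10.4 -361.7   44.4]
```

View pics/s_med.png

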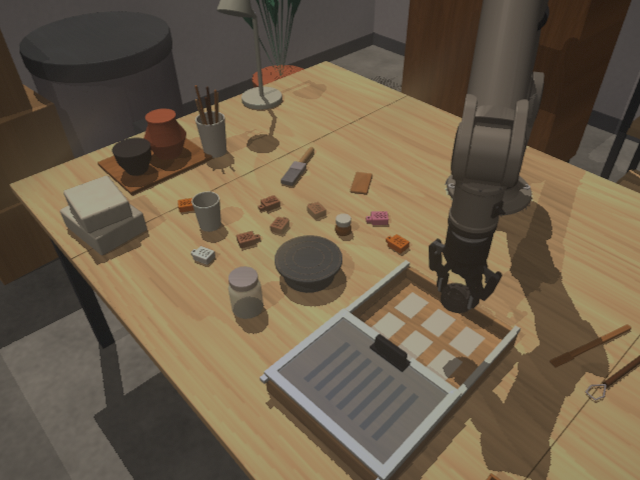

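>>> apply_moves --deltas '[[[10, -60, 7, 0], [10, -120, 14, 0], [10, -180, 22, 0], [10, -240, 30, 0], [10, -300, 37, 0], [10, -345, 43, 0], [10, -361, 44, 0], [10, -362, 44.4, 0], [10, -362, 44.4, 0]]]'

```text
clock: 11.32
ee_pos: [0.6038, -0.0984, 0.1498]
orientation: [-0.037, 1.6, 0.041]
contact_force: [-0.2, 0.6, -1.2]
grip_width: 0.0572
```

```bash
python3 - <<'E'
from h import *
plan(0.604,-0.1005,0.0765)
c=cam('scene'); X=cloud(c)
cam('scene','s_med2')
E
```

```text
t 11.32 pos [ 0.6038 -0.0984  0.1498] cur yaw 92.8 xaxis [-0.029  0.002 -1.   ] F [-0.2  0.6 -1.2] w 0.0572
[73.2 -2.4  2.3]
```

View pics/s_med2.png

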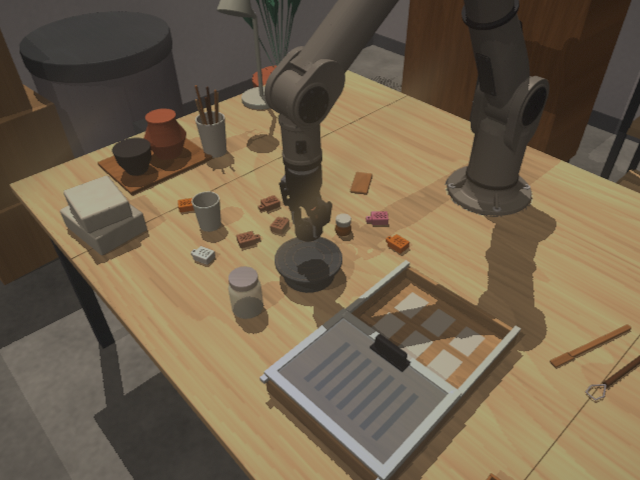

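>>> apply_moves --deltas '[[[25, -2, 1, 0], [50, -2, 2, 0], [66, -2.4, 2.3, 0], [72, -2.4, 2.3, 0], [74, -2.4, 2.3, 0], [74, -2.4, 2.3, 0]]]'

```text
clock: 12.18
ee_pos: [0.6048, -0.1005, 0.0768]
orientation: [-0.038, 1.598, 0.041]
contact_force: [-0.5, -0.2, -1.0]
grip_width: 0.0573
```

>>> apply_moves --deltas '[[[1, 0, 0, 0], [2, 0, 0, 0]]]'

```text
clock: 12.42
ee_pos: [0.605, -0.1006, 0.0752]
orientation: [-0.038, 1.597, 0.041]
contact_force: [-0.9, -0.4, -1.2]
grip_width: 0.0574
```

>>> apply_moves --deltas '[[[1, 0, 0, 0], [2, 0, 0, 0], [3, 0, 0, 0]]]'

```text
clock: 12.8
ee_pos: [0.6051, -0.1006, 0.0743]
orientation: [-0.037, 1.597, 0.041]
contact_force: [-8.6, 1.2, 22.3]
grip_width: 0.0571
```

>>> apply_moves --deltas '[[[-0.5, 0, 0, 0], [-0.5, 0, 0, 0]]]'

```text
clock: 13.05
ee_pos: [0.6053, -0.1006, 0.0749]
orientation: [-0.037, 1.597, 0.041]
contact_force: [0.6, 0.1, -1.3]
grip_width: 0.0574
```

>>> apply_moves --deltas '[[[0, 0, 0, 0], [0, 0, 0, 0], [0, 0, 0, 0], [-20, 0, 0, 0], [-60, 0, 0, 0], [-100, 0, 0, 0], [-120, 0, 0, 0]]]' --grip 0.05

```text
clock: 13.92
ee_pos: [0.6099, -0.101, 0.1991]
orientation: [-0.038, 1.592, 0.04]
contact_force: [0.3, -0.1, -1.0]
grip_width: 0.0813
```

```bash
cat >> h.py <<'E'
def med(c):
    X=cloud(c); hsv=cv2.cvtColor(c['frame'],cv2.COLOR_BGR2HSV)
    m=((X[...,2]>0.068)&(X[...,2]<0.09)&(np.hypot(X[...,0]-.604,X[...,1]+.1005)<0.06)&(c['z_map']>0)&(hsv[...,2]<100))
    P=X[m]; print('med',cv2.minEnclosingCircle((P[:,:2]*1000).astype(np.float32)),np.median(P,0).round(4) if len(P) else None,len(P))
E
python3 - <<'E'
from h import *
c=cam('top','t_med'); med(c)
for t in tabs(c): print(t)
plan(0.604,-0.1005,0.0765)
print(telemetry.observe()['qpos'].round(2))
E
```

```text
med ((0.0, 0.0), 0.0) None 0
{'px': array([395., 204.]), 'org': array([ 0.637 , -0.2938]), 'yaw': np.float64(158.5), 'wh': (56.9, 35.8), 'ext': (np.float64(-28.4), np.float64(30.8)), 'ztop': np.float64(0.0213), 'n': 287}
{'px': array([396., 246.]), 'org': array([ 0.5391, -0.2837]), 'yaw': np.float64(-155.4), 'wh': (52.1, 36.5), 'ext': (np.float64(-26.0), np.float64(31.7)), 'ztop': np.float64(0.0211), 'n': 303}
{'px': array([439., 257.]), 'org': array([ 0.5097, -0.375 ]), 'yaw': np.float64(-10.1), 'wh': (55.1, 35.2), 'ext': (np.float64(-27.6), np.float64(31.4)), 'ztop': np.float64(0.0211), 'n': 303}
{'px': array([395., 294.]), 'org': array([ 0.4304, -0.268 ]), 'yaw': np.float64(-100.0), 'wh': (56.1, 36.2), 'ext': (np.float64(-28.0), np.float64(29.1)), 'ztop': np.float64(0.021), 'n': 311}
t 13.97 pos [ 0.6109 -0.1012  0.2011] cur yaw 92.8 xaxis [-0.018  0.001 -1.   ] F [0.8 0.5 2.5] w 0.0811
[124.7   0.8  -4.6]
[ 0.02  0.43  0.06  1.73 -0.03  1.    1.71]
```

View pics/t_med.png

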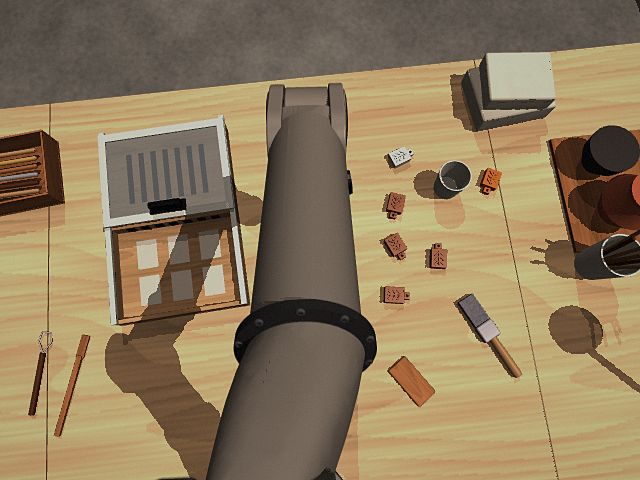

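```bash
cat >> h.py <<'E'
def grip_at(x,y,yaw,z):
    e=np.array([np.cos(np.radians(yaw)),np.sin(np.radians(yaw))]); p=np.array([x,y])-.007*e
    print('grip xy',p.round(4)); plan(p[0],p[1],z,yaw+90)
CH=2.55
PADS=dict(NL=(.5041,.2832),NM=(.5076,.2113),NR=(.5108,.1392),FL=(.5883,.2871),FM=(.5916,.2152),FR=(.5949,.1431))
def place_at(k,z,yaw=None,off=0.007):
    e=np.array([np.cos(np.radians(CH)),np.sin(np.radians(CH))]); p=np.array(PADS[k])-off*e
    plan(p[0],p[1],z,92.55 if yaw is None else yaw)
E
python3 - <<'E'
from h import *
grip_at(.637,-.294,159.3,.12)
E
```

```text
grip xy [ 0.6435 -0.2965]
t 13.97 pos [ 0.6109 -0.1012  0.2011] cur yaw 92.8 xaxis [-0.018  0.001 -1.   ] F [0.8 0.5 2.5] w 0.0811
[  80.3 -196.8   24.5] ('turn', np.float64(0.41), 'alt', np.float64(-2.731), 'q7', np.float64(1.71))
```

>>> apply_moves --deltas '[[[0, -60, 8, 0.15], [20, -120, 16, 0.3], [50, -180, 24, 0.41], [80, -197, 24.5, 0.41], [80, -197, 24.5, 0.41], [80, -197, 24.5, 0.41]]]' --grip 0.3

```text
clock: 14.72
ee_pos: [0.6445, -0.2952, 0.1214]
orientation: [0.282, 1.569, -0.284]
contact_force: [1.4, 0.2, 0.4]
grip_width: 0.0595
```

```bash
python3 - <<'E'
from h import *
grip_at(.637,-.294,159.3,.016)
c=cam('top','t_a'); med(c); med(cam('scene'))
E
```

```text
grip xy [ 0.6435 -0.2965]
t 14.72 pos [ 0.6445 -0.2952  0.1214] cur yaw 69.4 xaxis [-0.017  0.002 -1.   ] F [1.4 0.2 0.4] w 0.0595
[105.4  -1.    1.3] ('turn', np.float64(0.002), 'alt', np.float64(-3.14), 'q7', np.float64(1.65))
med ((604.0330810546875, -101.54667663574219), 30.234130859375) [ 0.602  -0.101   0.0791] 582
med ((600.634521484375, -99.60737609863281), 32.27293395996094) [ 0.6065 -0.0937  0.0778] 412
```

View pics/t_a.png

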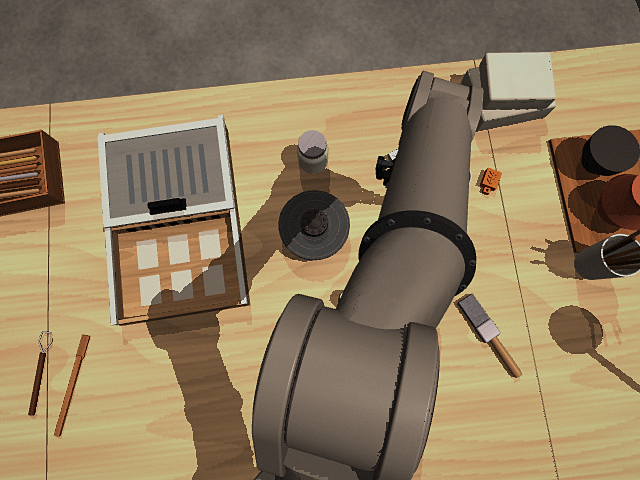

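Medallion sits centred on the wheel (315,221). Descend on tablet A.

>>> apply_moves --deltas '[[[40, -1, 0.5, 0], [80, -1, 1, 0], [100, -1, 1.3, 0], [105.4, -1, 1.3, 0], [105.4, -1, 1.3, 0]]]'

```text
clock: 15.45
ee_pos: [0.6452, -0.2963, 0.018]
orientation: [0.28, 1.566, -0.283]
contact_force: [0.3, -0.3, -0.2]
grip_width: 0.0599
```

>>> apply_moves --deltas '[[[0, 0, 0, 0], [0, 0, 0, 0], [0, 0, 0, 0], [0, 0, 0, 0]]]' --grip 1.0 --grip_force 50

```text
clock: 15.95
ee_pos: [0.6466, -0.2969, 0.0201]
orientation: [0.279, 1.563, -0.284]
contact_force: [-0.5, 1.0, 6.7]
grip_width: 0.0346
```

>>> apply_moves --deltas '[[[-20, 0, 0, 0], [-60, 0, 0, 0], [-110, 0, 0, 0], [-130, 0, 0, 0], [-130, 0, 0, 0]]]'

```text
clock: 16.58
ee_pos: [0.6489, -0.2973, 0.1523]
orientation: [0.279, 1.559, -0.284]
contact_force: [0.2, 0.3, -1.9]
grip_width: 0.0348
```

```bash
python3 - <<'E'
from h import *
cam('scene','s_a')
place_at('FL',0.15,-87.45)
E
```

```text
t 16.62 pos [ 0.6478 -0.2967  0.1501] cur yaw 69.5 xaxis [-0.01  -0.001 -1.   ] F [ 0.   0.9 -1.6] w 0.0346
[ 5.000e-01  5.231e+02 -2.668e+02] ('turn', np.float64(-0.403), 'alt', np.float64(2.739), 'q7', np.float64(1.65))
```

View pics/s_a.png

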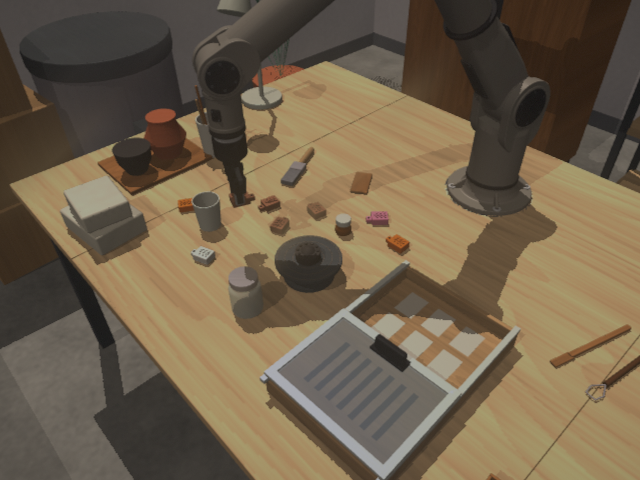

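>>> apply_moves --deltas '[[[0, 20, -10, 0.18], [0, 65, -33, 0.36], [0, 110, -56, 0.54], [0, 155, -79, 0.72], [0, 200, -102, 0.9], [0, 245, -125, 1.08], [0, 290, -148, 1.26], [0, 335, -171, 1.44], [0, 380, -194, 1.62], [0, 420, -214, 1.8]]]'

```text
clock: 17.88
ee_pos: [0.5926, 0.1734, 0.1481]
orientation: [1.619, 0.873, -1.645]
contact_force: [0.1, -0.5, -0.7]
grip_width: 0.0347
```

```bash
python3 - <<'E'
from h import *
place_at('FL',0.12,-87.45,.0095)
E
```

```text
t 17.88 pos [0.5926 0.1734 0.1481] cur yaw -33.9 xaxis [-0.014 -0.002 -1.   ] F [ 0.1 -0.5 -0.7] w 0.0347
[ 28.  -74.4 -86.6] ('turn', np.float64(0.934), 'alt', np.float64(-2.208), 'q7', np.float64(-0.64))
```

>>> apply_moves --deltas '[[[0, -20, -24, 0.18], [0, -45, -50, 0.36], [10, -74, -86, 0.54], [28, -74, -86, 0.72], [28, -74, -86.6, 0.9], [28, -74, -86.6, 0.934], [28, -74.4, -86.6, 0.934]]]'

```text
clock: 18.75
ee_pos: [0.5784, 0.2862, 0.1191]
orientation: [2.179, 0.047, -2.213]
contact_force: [0.7, -0.1, -1.8]
grip_width: 0.0345
```

```bash
python3 - <<'E'
from h import *
place_at('FL',0.035,-87.45,.0095)
cam('scene','s_a2')
E
```

```text
t 18.75 pos [0.5784 0.2862 0.1191] cur yaw -87.3 xaxis [-0.015 -0.004 -1.   ] F [ 0.7 -0.1 -1.8] w 0.0345
[84.1 -0.7 -1.7] ('turn', np.float64(0.002), 'alt', np.float64(-3.139), 'q7', np.float64(-1.56))
```

View pics/s_a2.png

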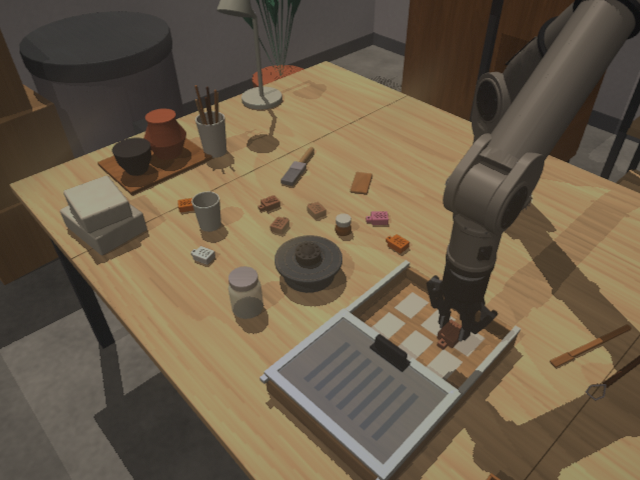

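Tab points to the housing. Lower to contact.

>>> apply_moves --deltas '[[[35, -0.5, -1, 0], [65, -0.7, -1.7, 0], [80, -0.7, -1.7, 0], [84, -0.7, -1.7, 0], [85.5, -0.7, -1.7, 0], [87, -0.7, -1.7, 0]]]'

```text
clock: 19.55
ee_pos: [0.5797, 0.2871, 0.0335]
orientation: [2.182, 0.049, -2.211]
contact_force: [0.7, 0.2, -0.7]
grip_width: 0.0345
```

>>> apply_moves --deltas '[[[1, 0, 0, 0], [2, 0, 0, 0], [3, 0, 0, 0], [3, 0, 0, 0]]]'

```text
clock: 20.05
ee_pos: [0.5799, 0.2873, 0.0322]
orientation: [2.183, 0.051, -2.212]
contact_force: [-5.0, -0.0, 12.8]
grip_width: 0.0348
```

>>> apply_moves --deltas '[[[-0.5, 0, 0, 0], [-0.5, 0, 0, 0], [-0.5, 0, 0, 0], [-0.5, 0, 0, 0], [-20, 0, 0, 0], [-60, 0, 0, 0], [-100, 0, 0, 0], [-110, 0, 0, 0]]]' --grip 0.35

```text
clock: 21.05
ee_pos: [0.5832, 0.2875, 0.1462]
orientation: [2.19, 0.053, -2.208]
contact_force: [0.8, 0.3, -0.4]
grip_width: 0.0554
```

```bash
python3 - <<'E'
from h import *
c=cam('top','t_b')
for t in tabs(c): print(t)
grip_at(.539,-.2837,-156,.14)
E
```

```text
{'px': array([396., 246.]), 'org': array([ 0.5392, -0.2839]), 'yaw': np.float64(-156.4), 'wh': (56.1, 36.9), 'ext': (np.float64(-28.0), np.float64(29.6)), 'ztop': np.float64(0.0212), 'n': 305}
{'px': array([439., 256.]), 'org': array([ 0.5096, -0.3748]), 'yaw': np.float64(-10.8), 'wh': (54.2, 35.5), 'ext': (np.float64(-27.1), np.float64(31.3)), 'ztop': np.float64(0.021), 'n': 310}
{'px': array([396., 294.]), 'org': array([ 0.4315, -0.268 ]), 'yaw': np.float64(-97.9), 'wh': (45.2, 36.0), 'ext': (np.float64(-22.6), np.float64(35.0)), 'ztop': np.float64(0.021), 'n': 315}
grip xy [ 0.5454 -0.2809]
t 21.1 pos [0.5829 0.2877 0.1458] cur yaw -87.3 xaxis [-0.009  0.002 -1.   ] F [ 0.2 -0.3  0.7] w 0.0555
[  5.1 566.2  63.8] ('turn', np.float64(-0.372), 'alt', np.float64(2.769), 'q7', np.float64(-1.58))
```

>>> apply_moves --deltas '[[[0, 55, 6, -0.1], [0, 115, 12, -0.2], [0, 175, 20, -0.3], [0, 235, 26, -0.372], [0, 295, 33, -0.372], [0, 355, 40, -0.372], [0, 415, 47, -0.372], [0, 475, 54, -0.372], [0, 535, 60, -0.372], [5, 566, 64, -0.372]]]' --grip 0.3

```text
clock: 22.35
ee_pos: [0.5436, -0.2846, 0.1401]
orientation: [1.985, 0.421, -2.004]
contact_force: [-0.4, 0.2, -0.1]
grip_width: 0.06
```

```bash
python3 - <<'E'
from h import *
grip_at(.5392,-.2838,-156.2,.017)
c=cam('top','t_b1')
roi=np.zeros((480,640),np.uint8); roi[222:312,118:240]=255
for t in tabs(c,0.012,roi): print(t)
E
```

```text
grip xy [ 0.5456 -0.281 ]
t 22.35 pos [ 0.5436 -0.2846  0.1401] cur yaw -66.3 xaxis [-0.01  0.   -1.  ] F [-0.4  0.2 -0.1] w 0.06
[123.1  -2.   -4.3] ('turn', np.float64(-0.001), 'alt', np.float64(3.14), 'q7', np.float64(-0.35))
{'px': array([144., 252.]), 'org': array([0.5931, 0.287 ]), 'yaw': np.float64(4.6), 'wh': (49.9, 37.0), 'ext': (np.float64(-25.3), np.float64(33.2)), 'ztop': np.float64(0.0332), 'n': 315}
```

>>> apply_moves --deltas '[[[40, -1, -2, 0], [80, -2, -4.3, 0], [110, -2, -4.3, 0], [121, -2, -4.3, 0], [123, -2, -4.3, 0], [123, -2, -4.3, 0]]]'

```text
clock: 23.15
ee_pos: [0.5447, -0.2851, 0.0176]
orientation: [1.985, 0.415, -2.004]
contact_force: [-0.2, 0.2, 0.5]
grip_width: 0.0598
```

>>> apply_moves --deltas '[[[0, 0, 0, 0], [0, 0, 0, 0], [0, 0, 0, 0], [0, 0, 0, 0]]]' --grip 1.0

```text
clock: 23.65
ee_pos: [0.5456, -0.2855, 0.019]
orientation: [1.987, 0.414, -2.002]
contact_force: [-1.1, 1.0, 7.1]
grip_width: 0.0346
```

>>> apply_moves --deltas '[[[-20, 0, 0, 0], [-60, 0, 0, 0], [-110, 0, 0, 0], [-130, 0, 0, 0], [-130, 0, 0, 0]]]'

```text
clock: 24.28
ee_pos: [0.5473, -0.2854, 0.1508]
orientation: [1.989, 0.412, -1.998]
contact_force: [0.5, 0.6, -1.2]
grip_width: 0.0347
```

```bash
python3 - <<'E'
from h import *
cam('scene','s_b')
place_at('FR',0.15,92.55)
E
```

```text
t 24.32 pos [ 0.5465 -0.2847  0.1491] cur yaw -66.4 xaxis [-0.006 -0.003 -1.   ] F [-0.4  0.3 -1.1] w 0.0346
[  -2.4 -375.3 -208.9] ('turn', np.float64(0.367), 'alt', np.float64(-2.775), 'q7', np.float64(-0.36))
```

View pics/s_b.png

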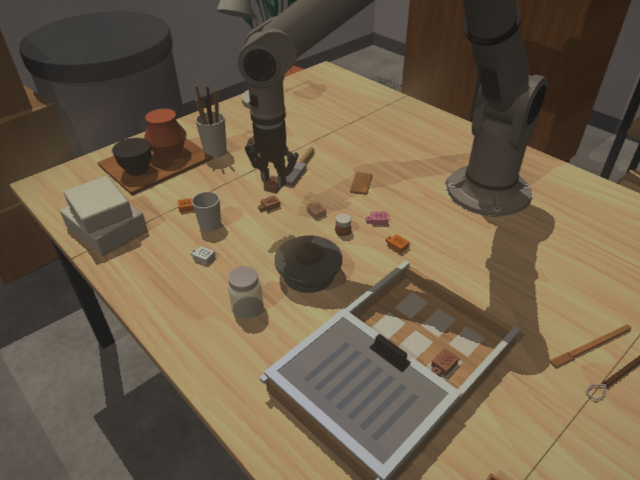

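>>> apply_moves --deltas '[[[0, -15, -8, -0.18], [0, -55, -30, -0.36], [0, -95, -53, -0.54], [0, -135, -75, -0.72], [0, -175, -97, -0.9], [0, -215, -120, -1.08], [0, -255, -142, -1.26], [0, -295, -164, -1.44], [0, -330, -184, -1.62], [0, -365, -203, -1.8]]]'

```text
clock: 25.58
ee_pos: [0.5852, 0.1324, 0.1455]
orientation: [0.715, 1.455, -0.728]
contact_force: [0.0, 0.1, -1.1]
grip_width: 0.0347
```

```bash
python3 - <<'E'
from h import *
place_at('FR',0.10,92.55,.008)
E
```

```text
t 25.57 pos [0.5852 0.1324 0.1455] cur yaw 37.1 xaxis [-0.01  -0.004 -1.   ] F [ 0.   0.1 -1.1] w 0.0347
[45.5  8.1 -7.1] ('turn', np.float64(-0.968), 'alt', np.float64(2.173), 'q7', np.float64(0.46))
```

>>> apply_moves --deltas '[[[0, 8, -7, -0.18], [0, 8, -7, -0.36], [10, 8, -7, -0.54], [20, 8, -7, -0.72], [35, 8, -7, -0.9], [45, 8, -7, -0.968], [45, 8, -7, -0.968]]]'

```text
clock: 26.45
ee_pos: [0.5849, 0.1422, 0.0979]
orientation: [-0.037, 1.586, 0.031]
contact_force: [-0.1, 0.6, -0.8]
grip_width: 0.0348
```

```bash
python3 - <<'E'
from h import *
place_at('FR',0.032,92.55,.008)
E
```

```text
t 26.45 pos [0.5849 0.1422 0.0979] cur yaw 92.5 xaxis [-0.015 -0.004 -1.   ] F [-0.1  0.6 -0.8] w 0.0348
[65.8  0.7  3. ] ('turn', np.float64(-0.001), 'alt', np.float64(3.141), 'q7', np.float64(1.28))
```

>>> apply_moves --deltas '[[[30, 0.7, 2, 0], [55, 0.7, 3, 0], [62, 0.7, 3, 0], [65, 0.7, 3, 0], [66, 0.7, 3, 0], [67, 0.7, 3, 0], [68, 0.7, 3, 0], [68, 0.7, 3, 0]]]'

```text
clock: 27.45
ee_pos: [0.5873, 0.143, 0.0313]
orientation: [-0.037, 1.585, 0.031]
contact_force: [-3.7, 0.2, 7.4]
grip_width: 0.0347
```

>>> apply_moves --deltas '[[[-0.3, 0, 0, 0], [-0.3, 0, 0, 0], [-0.3, 0, 0, 0], [-0.3, 0, 0, 0], [-20, 0, 0, 0], [-60, 0, 0, 0], [-100, 0, 0, 0], [-110, 0, 0, 0]]]' --grip 0.35

```text
clock: 28.45
ee_pos: [0.5909, 0.1439, 0.1455]
orientation: [-0.035, 1.579, 0.033]
contact_force: [0.1, 1.1, -0.4]
grip_width: 0.0554
```

```bash
python3 - <<'E'
from h import *
c=cam('top','t_c')
for t in tabs(c): print(t)
for t in tabs(c,0.012): print(t)
grip_at(.5096,-.3749,-10.3,.14)
E
```

```text
{'px': array([439., 257.]), 'org': array([ 0.5094, -0.3747]), 'yaw': np.float64(-10.2), 'wh': (52.4, 35.2), 'ext': (np.float64(-26.6), np.float64(31.4)), 'ztop': np.float64(0.0211), 'n': 306}
{'px': array([396., 294.]), 'org': array([ 0.4304, -0.268 ]), 'yaw': np.float64(-99.8), 'wh': (53.9, 36.0), 'ext': (np.float64(-27.0), np.float64(30.5)), 'ztop': np.float64(0.021), 'n': 317}
{'px': array([208., 244.]), 'org': array([0.5941, 0.142 ]), 'yaw': np.float64(3.1), 'wh': (44.3, 36.2), 'ext': (np.float64(-22.3), np.float64(32.6)), 'ztop': np.float64(0.0332), 'n': 306}
grip xy [ 0.5027 -0.3736]
t 28.5 pos [0.5906 0.1439 0.1452] cur yaw 92.5 xaxis [-0.009 -0.002 -1.   ] F [-0.2  0.   0.1] w 0.0554
[   7.  -513.2 -110.1] ('turn', np.float64(0.223), 'alt', np.float64(-2.919), 'q7', np.float64(1.28))
```

>>> apply_moves --deltas '[[[0, -55, -12, 0.1], [0, -115, -25, 0.2], [0, -175, -38, 0.223], [0, -235, -50, 0.223], [0, -295, -63, 0.223], [0, -355, -76, 0.223], [0, -415, -89, 0.223], [0, -475, -102, 0.223], [5, -510, -110, 0.223], [7, -513, -110, 0.223]]]' --grip 0.3

```text
clock: 29.75
ee_pos: [0.5002, -0.3769, 0.139]
orientation: [0.143, 1.577, -0.149]
contact_force: [-0.7, 0.5, -0.5]
grip_width: 0.0598
```

```bash
python3 - <<'E'
from h import *
grip_at(.5094,-.3748,-10.3,.017)
E
```

```text
grip xy [ 0.5025 -0.3735]
t 29.75 pos [ 0.5002 -0.3769  0.139 ] cur yaw 79.4 xaxis [-0.011 -0.003 -1.   ] F [-0.7  0.5 -0.5] w 0.0598
[122.    4.3   3. ] ('turn', np.float64(-0.006), 'alt', np.float64(3.136), 'q7', np.float64(2.02))
```

>>> apply_moves --deltas '[[[40, 2, 1.5, 0], [80, 4.3, 3, 0], [110, 4.3, 3, 0], [120, 4.3, 3, 0], [122, 4.3, 3, 0], [122, 4.3, 3, 0]]]'

```text
clock: 30.5
ee_pos: [0.5033, -0.3738, 0.018]
orientation: [0.142, 1.575, -0.149]
contact_force: [-0.4, 1.0, -0.4]
grip_width: 0.0602
```

>>> apply_moves --deltas '[[[0, 0, 0, 0], [0, 0, 0, 0], [0, 0, 0, 0], [0, 0, 0, 0]]]' --grip 1.0

```text
clock: 31.0
ee_pos: [0.5043, -0.3744, 0.0196]
orientation: [0.141, 1.573, -0.15]
contact_force: [-1.0, 1.2, 6.5]
grip_width: 0.035
```

>>> apply_moves --deltas '[[[-20, 0, 0, 0], [-60, 0, 0, 0], [-110, 0, 0, 0], [-130, 0, 0, 0], [-130, 0, 0, 0]]]'

```text
clock: 31.62
ee_pos: [0.5064, -0.3746, 0.1527]
orientation: [0.14, 1.568, -0.152]
contact_force: [-0.3, -0.4, -1.5]
grip_width: 0.0344
```

```bash
python3 - <<'E'
from h import *
cam('scene','s_c')
place_at('NL',0.15,92.55,.008)
E
```

```text
t 31.68 pos [ 0.5055 -0.3739  0.1508] cur yaw 79.4 xaxis [-0.006 -0.006 -1.   ] F [-0.3  0.4 -1.7] w 0.0345
[  -2.9  643.7 -130.3] ('turn', np.float64(-0.23), 'alt', np.float64(2.912), 'q7', np.float64(2.01))
```

View pics/s_c.png

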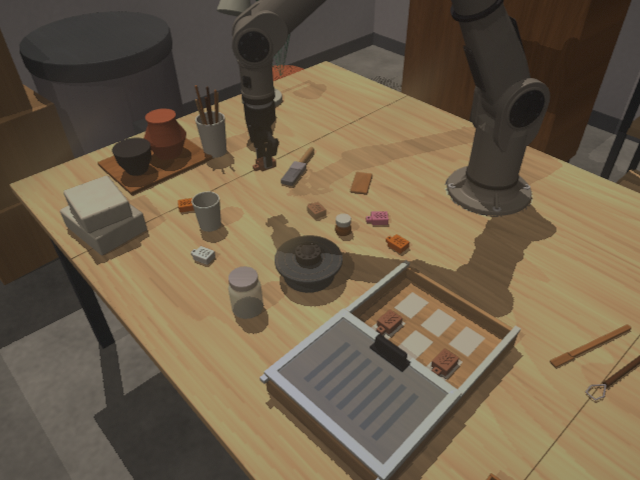

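>>> apply_moves --deltas '[[[0, 20, -4, -0.05], [0, 75, -15, -0.1], [0, 135, -27, -0.15], [0, 195, -39, -0.2], [0, 255, -51, -0.23], [0, 315, -63, -0.23], [0, 375, -75, -0.23], [0, 435, -88, -0.23], [0, 495, -100, -0.23], [0, 550, -111, -0.23]]]'

```text
clock: 32.92
ee_pos: [0.4954, 0.1901, 0.1465]
orientation: [-0.043, 1.579, 0.034]
contact_force: [0.4, -0.6, -0.2]
grip_width: 0.0347
```

```bash
python3 - <<'E'
from h import *
place_at('NL',0.10,92.55,.007)
E
```

```text
t 32.92 pos [0.4954 0.1901 0.1465] cur yaw 92.8 xaxis [-0.008 -0.006 -1.   ] F [ 0.4 -0.6 -0.2] w 0.0347
[45.9 92.9  6.6] ('turn', np.float64(0.004), 'alt', np.float64(-3.137), 'q7', np.float64(1.11))
```

>>> apply_moves --deltas '[[[0, 50, 3, 0], [10, 85, 6, 0], [30, 93, 6.6, 0], [44, 93, 6.6, 0], [46, 93, 6.6, 0], [46, 93, 6.6, 0]]]'

```text
clock: 33.67
ee_pos: [0.4974, 0.2815, 0.0998]
orientation: [-0.042, 1.579, 0.031]
contact_force: [0.8, 0.9, -1.2]
grip_width: 0.0344
```

```bash
python3 - <<'E'
from h import *
place_at('NL',0.032,92.55,.007)
E
```

```text
t 33.67 pos [0.4974 0.2815 0.0998] cur yaw 92.7 xaxis [-0.008 -0.007 -1.   ] F [ 0.8  0.9 -1.2] w 0.0344
[67.8  1.9  0.4] ('turn', np.float64(0.002), 'alt', np.float64(-3.139), 'q7', np.float64(0.96))
```

>>> apply_moves --deltas '[[[30, 1.5, 0.4, 0], [55, 1.9, 0.4, 0], [63, 1.9, 0.4, 0], [66, 1.9, 0.4, 0], [67, 1.9, 0.4, 0], [68, 1.9, 0.4, 0], [69, 1.9, 0.4, 0], [70, 1.9, 0.4, 0]]]'

```text
clock: 34.67
ee_pos: [0.4975, 0.2831, 0.0315]
orientation: [-0.042, 1.578, 0.032]
contact_force: [-5.8, -4.1, 21.8]
grip_width: 0.0344
```

>>> apply_moves --deltas '[[[-0.5, 0, 0, 0], [-0.5, 0, 0, 0], [-0.5, 0, 0, 0], [-0.5, 0, 0, 0], [-20, 0, 0, 0], [-60, 0, 0, 0], [-100, 0, 0, 0], [-110, 0, 0, 0]]]' --grip 0.35

```text
clock: 35.67
ee_pos: [0.5, 0.285, 0.1455]
orientation: [-0.039, 1.573, 0.034]
contact_force: [0.4, 0.2, -1.2]
grip_width: 0.0556
```

```bash
python3 - <<'E'
from h import *
c=cam('top','t_d')
for t in tabs(c): print(t)
for t in tabs(c,0.012): print(t)
med(c)
grip_at(.4304,-.268,-99.8,.12)
E
```

```text
{'px': array([396., 294.]), 'org': array([ 0.4302, -0.2676]), 'yaw': np.float64(-101.2), 'wh': (56.2, 36.0), 'ext': (np.float64(-28.1), np.float64(29.2)), 'ztop': np.float64(0.0213), 'n': 320}
{'px': array([208., 244.]), 'org': array([0.5953, 0.1424]), 'yaw': np.float64(3.0), 'wh': (49.7, 36.3), 'ext': (np.float64(-25.5), np.float64(33.2)), 'ztop': np.float64(0.0332), 'n': 310}
{'px': array([144., 251.]), 'org': array([0.5936, 0.2867]), 'yaw': np.float64(2.7), 'wh': (48.4, 36.7), 'ext': (np.float64(-24.5), np.float64(34.0)), 'ztop': np.float64(0.0332), 'n': 314}
{'px': array([148., 292.]), 'org': array([0.5029, 0.2823]), 'yaw': np.float64(4.3), 'wh': (48.2, 36.7), 'ext': (np.float64(-24.1), np.float64(33.7)), 'ztop': np.float64(0.0329), 'n': 314}
med ((603.8733520507812, -101.31652069091797), 30.084701538085938) [ 0.6022 -0.1013  0.0791] 585
grip xy [ 0.4316 -0.2611]
t 35.73 pos [0.4998 0.2848 0.1452] cur yaw 92.7 xaxis [-0.003 -0.004 -1.   ] F [-0.   0.   0.7] w 0.0557
[  27.5 -542.1  -93.4] ('turn', np.float64(-1.353), 'alt', np.float64(1.788), 'q7', np.float64(0.96))
```

View pics/t_d.png

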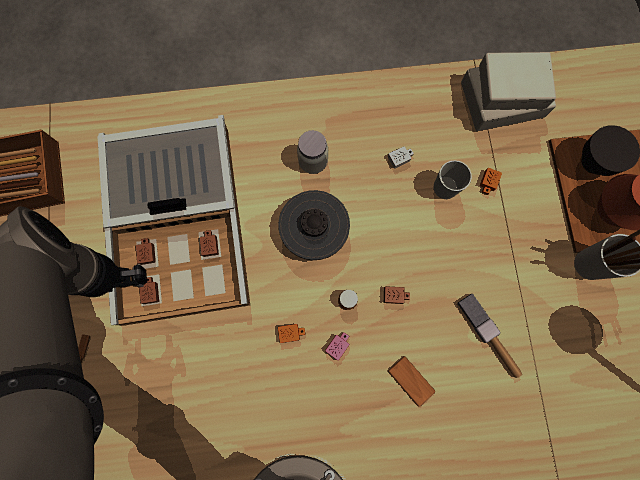

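>>> apply_moves --deltas '[[[0, -50, -9, 0.18], [0, -108, -18, 0.36], [0, -166, -28, 0.54], [0, -224, -38, 0.72], [0, -282, -48, 0.9], [0, -340, -58, 1.08], [0, -398, -68, 1.26], [0, -456, -78, 1.44], [0, -512, -88, 1.62], [10, -541, -93, 1.79]]]' --grip 0.3

```text
clock: 36.98
ee_pos: [0.4309, -0.2632, 0.1376]
orientation: [1.337, 1.115, -1.346]
contact_force: [-0.2, 0.4, 0.1]
grip_width: 0.0597
```

```bash
python3 - <<'E'
from h import *
grip_at(.4303,-.2678,-100.3,.017)
E
```

```text
grip xy [ 0.4316 -0.2609]
t 36.98 pos [ 0.4309 -0.2632  0.1376] cur yaw -10.4 xaxis [-0.003 -0.005 -1.   ] F [-0.2  0.4  0.1] w 0.0597
[120.6   0.4  -3.1] ('turn', np.float64(-0.002), 'alt', np.float64(3.139), 'q7', np.float64(0.48))
```

>>> apply_moves --deltas '[[[40, 0.4, -1.5, 0], [80, 0.4, -3.1, 0], [110, 0.4, -3.1, 0], [119, 0.4, -3.1, 0], [120.6, 0.4, -3.1, 0], [120.6, 0.4, -3.1, 0]]]'

```text
clock: 37.72
ee_pos: [0.4321, -0.2612, 0.0178]
orientation: [1.337, 1.114, -1.345]
contact_force: [-0.2, -0.5, -0.3]
grip_width: 0.0599
```

>>> apply_moves --deltas '[[[0, 0, 0, 0], [0, 0, 0, 0], [0, 0, 0, 0], [0, 0, 0, 0]]]' --grip 1.0

```text
clock: 38.22
ee_pos: [0.4329, -0.2615, 0.0191]
orientation: [1.338, 1.112, -1.344]
contact_force: [-1.5, 0.8, 8.5]
grip_width: 0.0346
```

>>> apply_moves --deltas '[[[-20, 0, 0, 0], [-60, 0, 0, 0], [-110, 0, 0, 0], [-130, 0, 0, 0], [-130, 0, 0, 0]]]'

```text
clock: 38.85
ee_pos: [0.4339, -0.261, 0.1507]
orientation: [1.34, 1.109, -1.341]
contact_force: [-0.1, 0.0, -1.1]
grip_width: 0.0346
```

```bash
python3 - <<'E'
from h import *
cam('scene','s_d')
place_at('NR',0.15,92.55,.007)
E
```

```text
t 38.9 pos [ 0.4331 -0.2605  0.1494] cur yaw -10.4 xaxis [ 0.002 -0.006 -1.   ] F [-0.4  0.2 -0.9] w 0.0349
[  -2.8   -2.6 -405.6] ('turn', np.float64(1.344), 'alt', np.float64(-1.797), 'q7', np.float64(0.47))
```

View pics/s_d.png

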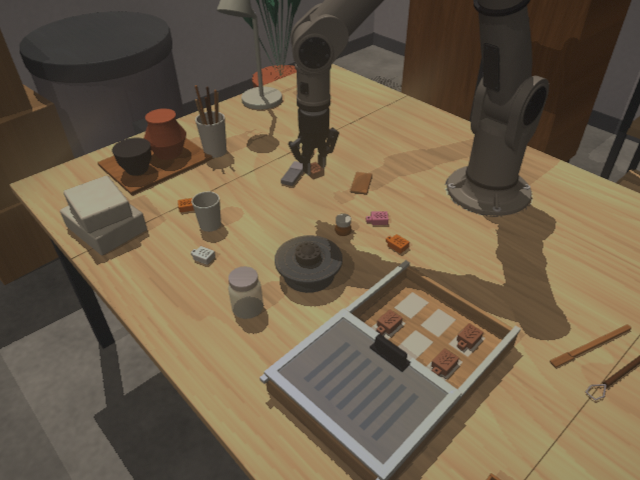

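>>> apply_moves --deltas '[[[0, 0, -20, -0.18], [0, 0, -65, -0.36], [0, 0, -110, -0.54], [0, -1, -155, -0.72], [0, -1, -200, -0.9], [0, -2, -245, -1.08], [0, -2, -290, -1.26], [0, -2, -335, -1.44], [0, -2, -380, -1.62], [0, -2, -405, -1.797]]]'

```text
clock: 40.15
ee_pos: [0.5034, 0.1409, 0.1455]
orientation: [-0.046, 1.571, 0.038]
contact_force: [0.1, -0.2, -0.7]
grip_width: 0.0346
```

```bash
python3 - <<'E'
from h import *
place_at('NR',0.045,92.55,.007)
E
```

```text
t 40.15 pos [0.5034 0.1409 0.1455] cur yaw 93.0 xaxis [-0.    -0.005 -1.   ] F [ 0.1 -0.2 -0.7] w 0.0346
[100.6  -1.5   0.4] ('turn', np.float64(0.009), 'alt', np.float64(-3.133), 'q7', np.float64(1.22))
```

>>> apply_moves --deltas '[[[35, -1.5, 0.4, 0.009], [75, -1.5, 0.4, 0.009], [100, -1.5, 0.4, 0.009], [110, -1.5, 0.4, 0.009], [112, -1.5, 0.4, 0.009], [113, -1.5, 0.4, 0.009], [114, -1.5, 0.4, 0.009], [115, -1.5, 0.4, 0.009], [116, -1.5, 0.4, 0.009]]]'

```text
clock: 41.28
ee_pos: [0.5042, 0.1389, 0.031]
orientation: [-0.038, 1.57, 0.031]
contact_force: [-7.0, -2.7, 23.4]
grip_width: 0.0346
```

>>> apply_moves --deltas '[[[-0.5, 0, 0, 0], [-0.5, 0, 0, 0], [-0.5, 0, 0, 0], [-0.5, 0, 0, 0], [-20, 0, 0, 0], [-60, 0, 0, 0], [-110, 0, 0, 0], [-160, 0, 0, 0]]]' --grip 0.35

```text
clock: 42.28
ee_pos: [0.5038, 0.1396, 0.1923]
orientation: [-0.039, 1.571, 0.03]
contact_force: [0.2, 0.6, 0.1]
grip_width: 0.0551
```

```bash
python3 - <<'E'
from h import *
c=cam('top','t_e')
for t in tabs(c): print(t)
for t in tabs(c,0.012): print(t)
med(c)
X=cloud(c)
m=((X[...,2]>0.086)&(X[...,2]<0.1)&(X[...,0]>0.6)&(X[...,0]<0.75)&(X[...,1]>0.15)&(X[...,1]<0.3))
Q=X[m]; print('handle',cv2.minAreaRect((Q[:,:2]*1000).astype(np.float32)))
plan(.6772,.2189,.14,2.55)
cam('scene','s_e')
E
```

```text
{'px': array([207., 242.]), 'org': array([0.5967, 0.1421]), 'yaw': np.float64(2.0), 'wh': (48.0, 36.0), 'ext': (np.float64(-24.0), np.float64(31.9)), 'ztop': np.float64(0.0332), 'n': 261}
{'px': array([212., 281.]), 'org': array([0.5089, 0.1381]), 'yaw': np.float64(0.7), 'wh': (44.7, 36.5), 'ext': (np.float64(-22.4), np.float64(26.2)), 'ztop': np.float64(0.0333), 'n': 310}
med ((604.1385498046875, -101.53096008300781), 30.28712272644043) [ 0.602  -0.1012  0.0789] 587
handle ((677.53466796875, 212.3389434814453), (15.05311393737793, 58.65724563598633), 1.8271422386169434)
t 42.33 pos [0.5073 0.1408 0.1989] cur yaw 92.5 xaxis [ 0.009 -0.001 -1.   ] F [1.4 1.  4.7] w 0.0555
[ 60.4  70.7 172.6] ('turn', np.float64(1.57), 'alt', np.float64(-1.572), 'q7', np.float64(1.22))
```

View pics/t_e.png

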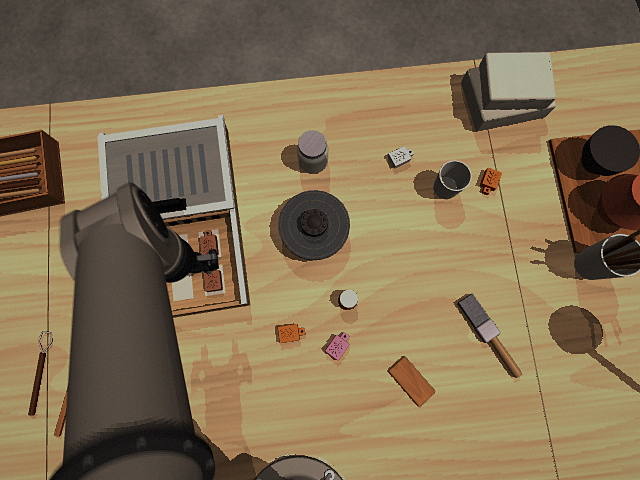

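View pics/s_e.png

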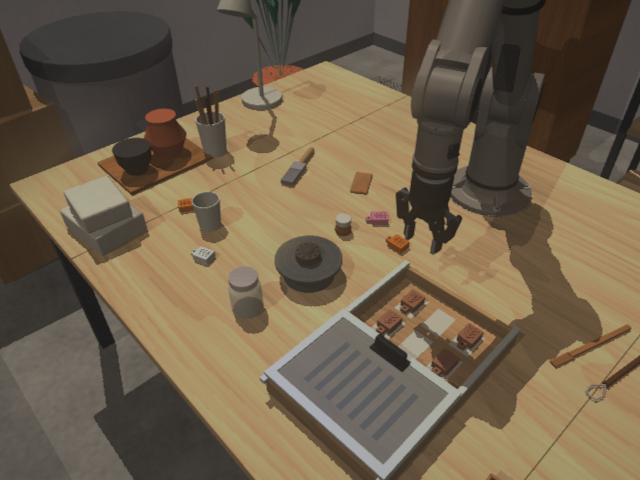

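>>> apply_moves --deltas '[[[0, 10, 30, 0.18], [0, 35, 75, 0.36], [0, 55, 120, 0.54], [20, 70, 160, 0.72], [40, 70.7, 172, 0.9], [60, 70.7, 172.6, 1.08], [60, 70.7, 172.6, 1.26], [60, 70.7, 172.6, 1.44], [60, 70.7, 172.6, 1.57], [60, 70.7, 172.6, 1.57]]]' --grip 0.45

```text
clock: 43.62
ee_pos: [0.6768, 0.219, 0.1368]
orientation: [1.177, 1.223, -1.17]
contact_force: [-0.2, -0.6, -0.3]
grip_width: 0.0466
```

```bash
python3 - <<'E'
from h import *
c=cam('top','t_f')
for t in tabs(c): print(t['px'],t['org'])
for t in tabs(c,0.012):
    d={k:np.hypot(*(t['org']-np.array(p)))*1000 for k,p in PADS.items()}; k=min(d,key=d.get); print(t['px'],t['org'],t['yaw'],t['ext'],k,round(d[k],1))
med(c)
plan(.6772,.2189,.088,2.55)
E
```

```text
[208. 243.] [0.5954 0.1424] 3.7 (np.float64(-27.0), np.float64(31.2)) FR 0.9
[144. 251.] [0.593  0.2867] 2.4 (np.float64(-28.2), np.float64(33.4)) FL 4.7
[212. 279.] [0.5141 0.1385] 3.2 (np.float64(-22.1), np.float64(36.1)) NR 3.4
[147. 291.] [0.5034 0.2824] 2.9 (np.float64(-25.5), np.float64(32.8)) NL 1.1
med ((604.056396484375, -100.80953979492188), 30.243297576904297) [ 0.6019 -0.1012  0.0792] 591
t 43.67 pos [0.6769 0.2189 0.137 ] cur yaw 2.7 xaxis [ 0.009 -0.002 -1.   ] F [ 0.  -0.6  0.3] w 0.0471
[49.  -0.1 -0.1] ('turn', np.float64(0.003), 'alt', np.float64(-3.139), 'q7', np.float64(-0.16))
```

View pics/t_f.png

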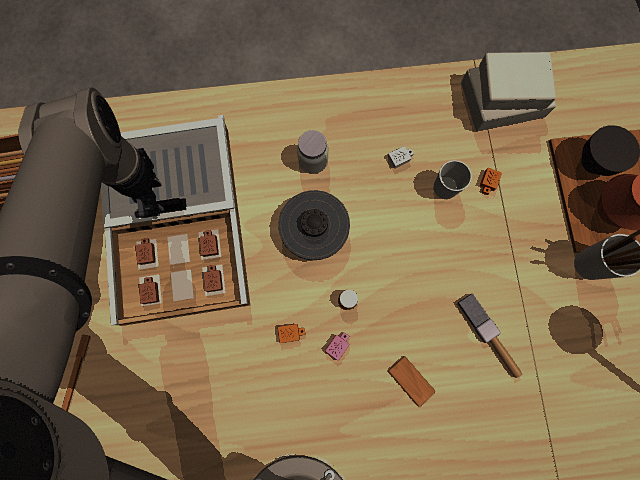

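>>> apply_moves --deltas '[[[25, 0, 0, 0], [43, 0, 0, 0], [49, 0, 0, 0], [49, 0, 0, 0]]]'

```text
clock: 44.18
ee_pos: [0.6772, 0.2187, 0.0876]
orientation: [1.176, 1.224, -1.169]
contact_force: [0.5, 0.1, 0.6]
grip_width: 0.0469
```

>>> apply_moves --deltas '[[[0, 0, 0, 0], [0, 0, 0, 0], [0, 0, 0, 0], [0, 0, 0, 0]]]' --grip 1.0 --grip_force 40

```text
clock: 44.68
ee_pos: [0.6768, 0.2187, 0.0886]
orientation: [1.176, 1.224, -1.17]
contact_force: [-3.8, -0.7, 5.5]
grip_width: 0.0126
```

>>> apply_moves --deltas '[[[0, -4, 0, 0], [0, -14, 0, 0], [0, -28, 0, 0], [0, -42, 0, 0], [0, -56, 0, 0], [0, -70, 0, 0], [0, -82, 0, 0], [0, -92, 0, 0], [0, -98, 0, 0], [0, -100, 0, 0]]]'

```text
clock: 45.92
ee_pos: [0.5769, 0.214, 0.0886]
orientation: [1.176, 1.224, -1.169]
contact_force: [2.7, -0.4, 5.0]
grip_width: 0.0133
```

```bash
python3 - <<'E'
from h import *
plan(.6772-.2148,.2189-.0096,.0865,2.55)
E
```

```text
t 45.92 pos [0.5769 0.214  0.0886] cur yaw 2.7 xaxis [ 0.008 -0.002 -1.   ] F [ 2.7 -0.4  5. ] w 0.0133
[   1.2 -114.6   -0.7] ('turn', np.float64(0.003), 'alt', np.float64(-3.138), 'q7', np.float64(-0.19))
```

>>> apply_moves --deltas '[[[0, -4, 0, 0], [0, -14, 0, 0], [0, -28, 0, 0], [0, -42, 0, 0], [0, -56, 0, 0], [0, -70, 0, 0], [0, -84, 0, 0], [0, -96, 0, 0], [0, -103, 0, 0], [0, -106, 0, 0]]]'

```text
clock: 47.18
ee_pos: [0.4704, 0.209, 0.0885]
orientation: [1.177, 1.224, -1.168]
contact_force: [2.7, -1.3, 9.1]
grip_width: 0.0131
```

>>> apply_moves --deltas '[[[0, -2, 0, 0], [0, -4, 0, 0], [0, -6, 0, 0], [0, -8, 0, 0], [0, -10, 0, 0], [0, -11, 0, 0]]]'

```text
clock: 47.92
ee_pos: [0.4619, 0.2087, 0.0886]
orientation: [1.181, 1.221, -1.164]
contact_force: [12.4, 0.5, -7.0]
grip_width: 0.0128
```

>>> apply_moves --deltas '[[[0, 0, 0, 0], [0, 0, 0, 0], [0, 0, 0, 0], [0, 0, 0, 0], [-30, 0, 0, 0], [-80, 0, 0, 0], [-130, 0, 0, 0], [-150, 0, 0, 0]]]' --grip 0.5

```text
clock: 48.92
ee_pos: [0.4607, 0.2091, 0.2415]
orientation: [1.184, 1.22, -1.16]
contact_force: [0.7, 0.3, -0.9]
grip_width: 0.0429
```

```bash
python3 - <<'E'
from h import *
plan(.55,.45,.25)
E
```

```text
t 48.92 pos [0.4607 0.2091 0.2415] cur yaw 2.7 xaxis [ 0.017  0.003 -1.   ] F [ 0.7  0.3 -0.9] w 0.0429
[  -6.3  100.7 -236.4]
```

>>> apply_moves --deltas '[[[-6, 25, -55, 0], [-6, 50, -115, 0], [-6, 75, -175, 0], [-6, 100, -236, 0], [-6, 100, -236, 0], [-6, 100, -236, 0]]]'

```text
clock: 49.68
ee_pos: [0.549, 0.4493, 0.2489]
orientation: [1.182, 1.22, -1.161]
contact_force: [1.3, -0.1, -0.1]
grip_width: 0.043
```

```bash
python3 - <<'E'
from h import *
c=cam('top','t_g'); med(c); X=cloud(c)
m=((X[...,2]>0.086)&(X[...,2]<0.1)&(X[...,0]>0.42)&(X[...,0]<0.75)&(X[...,1]>0.1)&(X[...,1]<0.3))
Q=X[m]; print('handle',cv2.minAreaRect((Q[:,:2]*1000).astype(np.float32)),'expected',549.6-85)
cv2.imwrite('pics/t_g2.png',cv2.resize(c['frame'][110:340,90:290],None,fx=2.6,fy=2.6,interpolation=cv2.INTER_CUBIC))
for n,uv in dict(pot=(348,297),cup=(456,165),jar=(312,140)).items(): print(n,X[uv[1],uv[0]].round(3))
cam('scene','s_g')
E
```

```text
med ((603.7991333007812, -101.32947540283203), 30.0521183013916) [ 0.6019 -0.1012  0.079 ] 589
handle ((464.0244445800781, 207.8892059326172), (14.108331680297852, 68.54386901855469), 2.4803543090820312) expected 464.6
pot [ 0.435 -0.157  0.047]
cup [ 0.701 -0.435  0.068]
jar [ 0.783 -0.117  0.1  ]
```

View pics/t_g2.png

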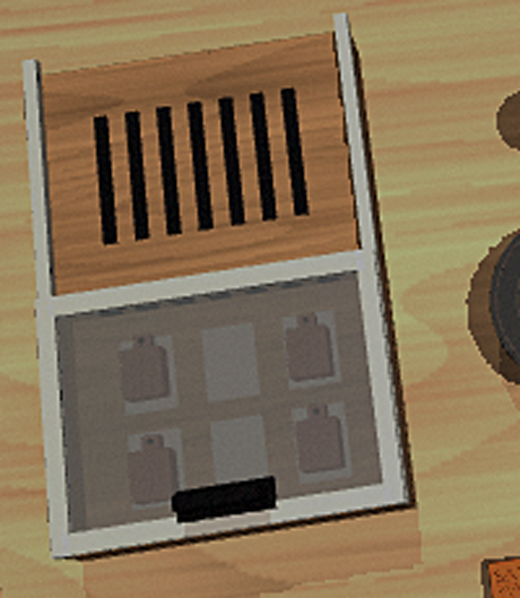

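View pics/s_g.png

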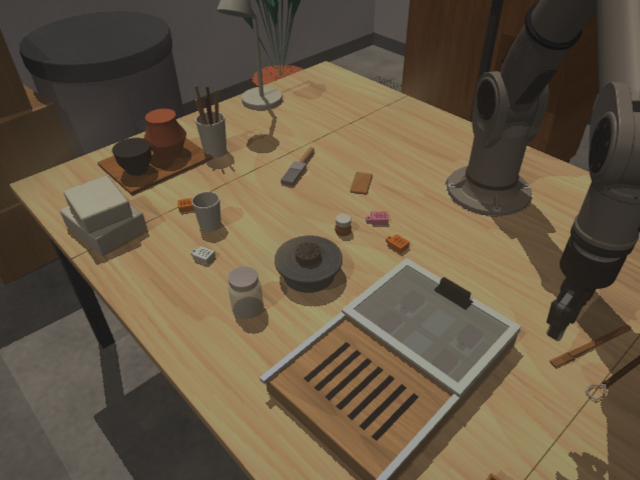

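The door is shut, with the handle at x = 464.0 mm (464.6 expected). Through the glass the four tablets sit on their pads with tabs towards the housing, and the medallion is centred on the wheel. I'm handing in.

```bash
python3 - <<'E'
from h import *
print(job.job_done())
E
```

```text
the job is handed in; nothing more can be done
None
```

I opened the door to its stop and set the medallion on the banding wheel. I then laid the four brown tablets that were on the bench on the four corner pads, tabs towards the housing. Last, I slid the door gently shut and handed the job in at about 50 s.

**Before shutting the door:**
- **Tablets:** all four sat within about 5 mm of their pad centres (0.9, 1.1, 3.4 and 4.7 mm), with tab directions within about 1.5° of the chest axis.
- **Medallion:** it was flat and within about 1 mm of the wheel centre.

**After shutting the door:**
- **Door:** the handle is within about 1 mm of its shut position, so the door is shut.
- **Tablets:** through the clear door they still look in place, but I did not measure them again.
- **Jars and cup:** they read within about 2 mm of where they started.
- **Arm:** it is well clear of everything.

No check failed. Two readings were off on the way:
- **Medallion position:** while the arm stood near the wheel, the scene camera put the medallion about 3 mm away from the top camera's reading.
- **Opening the door:** pressing it against its open stop gave a wrist force of about 60 N (limit 120 N) and tilted the tool by about 2°. That faded over the following moves.

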